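# Put the paint markers away in the drop-front cabinet

### The job

Open the drop-front flap of the little white cabinet fully by its bar, press every loose paint marker into its own pair of spring clips on the inside of the flap until it snaps fully home, middle of the barrel between the two clips and cap towards the hinge (so that the markers store nib down), and then shut the flap completely with the markers in it. Leave the mug, the tape and the jar where they are.

Things in the scene. Friction and masses are not known exactly. Their poses are not given: they have to be found in the camera images.
- marker0: Fat paint marker, 138 mm long, 45 g (four alike, some may be absent). Bare round white barrel, 20 mm thick, 96 mm long; black six-sided ends, 22 mm across flats, stop it rolling: a long cap (32 mm, nose tapered) at +x, a short plug (10 mm) at -x. Origin on the axis at mid-barrel; x along the axis to the cap. It starts on the drawing board, axis 19 mm above the table.
- marker0_cap (a point): The nose (outer end) of marker0's cap, on the axis, 80 mm from the body's origin.
- marker1: Fat paint marker, 138 mm long, 45 g (four alike, some may be absent). Bare round white barrel, 20 mm thick, 96 mm long; black six-sided ends, 22 mm across flats, stop it rolling: a long cap (32 mm, nose tapered) at +x, a short plug (10 mm) at -x. Origin on the axis at mid-barrel; x along the axis to the cap. It starts on the drawing board, axis 19 mm above the table.
- marker1_cap (a point): The nose (outer end) of marker1's cap, on the axis, 80 mm from the body's origin.
- marker2: Fat paint marker, 138 mm long, 45 g (four alike, some may be absent). Bare round white barrel, 20 mm thick, 96 mm long; black six-sided ends, 22 mm across flats, stop it rolling: a long cap (32 mm, nose tapered) at +x, a short plug (10 mm) at -x. Origin on the axis at mid-barrel; x along the axis to the cap. It starts on the drawing board, axis 19 mm above the table.
- marker2_cap (a point): The nose (outer end) of marker2's cap, on the axis, 80 mm from the body's origin.
- marker3: Fat paint marker, 138 mm long, 45 g (four alike, some may be absent). Bare round white barrel, 20 mm thick, 96 mm long; black six-sided ends, 22 mm across flats, stop it rolling: a long cap (32 mm, nose tapered) at +x, a short plug (10 mm) at -x. Origin on the axis at mid-barrel; x along the axis to the cap. It starts on the drawing board, axis 19 mm above the table.
- marker3_cap (a point): The nose (outer end) of marker3's cap, on the axis, 80 mm from the body's origin.
- seat0 (a point): Marker seat on the flap's inner face: where mid-barrel of a seated marker lies, on its axis. x points out of the inner face (up when the flap is open), y along the hinge, z from hinge to bar; a seated marker lies along z. The four seats are alike, side by side, 54 mm apart, 98 mm from the hinge; the inner face is 30 mm below the axis.
- seat1 (a point): Marker seat on the flap's inner face: where mid-barrel of a seated marker lies, on its axis. x points out of the inner face (up when the flap is open), y along the hinge, z from hinge to bar; a seated marker lies along z. Each seat is two steel spring clips, 10 mm wide, at z = -31 and +31 mm; between them 52 mm of barrel stays free for fingers.
- seat2 (a point): Marker seat on the flap's inner face: where mid-barrel of a seated marker lies, on its axis. x points out of the inner face (up when the flap is open), y along the hinge, z from hinge to bar; a seated marker lies along z. Each clip: a rest with its top at x = -10 mm and two spring fingers, lips 13 mm apart at x = +8 mm, flaring to 33 mm at x = +18 mm.
- seat3 (a point): Marker seat on the flap's inner face: where mid-barrel of a seated marker lies, on its axis. x points out of the inner face (up when the flap is open), y along the hinge, z from hinge to bar; a seated marker lies along z. A marker set on the lips has its axis some 16 mm too high; pressed at its middle with 10 to 20 N it snaps home.
- flap (a joint): Angle of the cabinet's drop-front flap: 0 closed (upright), 1.57 fully open (level, inner face up, towards the robot). Stiff friction hinge: it stays at any angle and needs about 4 to 10 N at the bar; the stops are at 0 and 1.57.
- flap_hinge (a point): Middle of the flap's level hinge, 60 mm above the table, at the foot of the cabinet's front; axes turn with the flap: y along the hinge, z towards the bar, x out of the inner face (into the cabinet when closed). Flap 12 mm thick, 230 mm wide, ending 178 mm from the hinge. The white cabinet is fixed, 250 mm wide, 245 mm high, and reaches 152 mm back from the hinge.
- flap_bar (a point): Middle of the flap's handle: a round steel bar 10 mm thick, 130 mm long, along y, on two stems (at y = -60 and +60 mm) beyond the flap's free edge, 225 mm from the hinge, with a 42 mm gap to that edge. It stands 40 mm above the cabinet's top when closed, and 60 mm above the table when open.
- mug: Blue mug, 80 mm wide, 95 mm high, standing beyond the drawing board; a bystander. Origin in the middle of its underside.
- tape: Roll of tape lying flat, 84 mm wide, 24 mm high, standing beyond the drawing board; a bystander. Origin in the middle of its underside.
- jar: Jar, 60 mm wide, 85 mm high, standing between board and cabinet; a bystander. Origin in the middle of its underside.
- board: Fixed wooden drawing board, 360 x 320 x 8 mm, on which the markers lie. Origin at table height; the board reaches from x = -305 to +55 mm and 160 mm either side in y.
Not all that is in view belongs to the job. What is shaped like the marker0 but pink or yellow is not meant.

How it is judged (in metres and radians):
On the way, in this order (a step that is already met when the one before it is completed fails the run):
1. the flap is fully open (beyond 1.48 rad) (value of joint flap above 1.48 rad), for 0.2 s.
2. with the flap open, every marker is snapped home in a seat, cap towards the hinge (value of joint flap above 1.4 rad and ((distance between marker0 and seat0 below 0.012 m and x of marker0 in the frame of seat0 below 0.004 m and angle between the x axis of marker0 and the z axis of seat0, either way round below 0.1 rad and z of marker0_cap in the frame of seat0 below -0.05 m) or (distance between marker0 and seat1 below 0.012 m and x of marker0 in the frame of seat1 below 0.004 m and angle between the x axis of marker0 and the z axis of seat1, either way round below 0.1 rad and z of marker0_cap in the frame of seat1 below -0.05 m) or (distance between marker0 and seat2 below 0.012 m and x of marker0 in the frame of seat2 below 0.004 m and angle between the x axis of marker0 and the z axis of seat2, either way round below 0.1 rad and z of marker0_cap in the frame of seat2 below -0.05 m) or (distance between marker0 and seat3 below 0.012 m and x of marker0 in the frame of seat3 below 0.004 m and angle between the x axis of marker0 and the z axis of seat3, either way round below 0.1 rad and z of marker0_cap in the frame of seat3 below -0.05 m)) and ((distance between marker1 and seat0 below 0.012 m and x of marker1 in the frame of seat0 below 0.004 m and angle between the x axis of marker1 and the z axis of seat0, either way round below 0.1 rad and z of marker1_cap in the frame of seat0 below -0.05 m) or (distance between marker1 and seat1 below 0.012 m and x of marker1 in the frame of seat1 below 0.004 m and angle between the x axis of marker1 and the z axis of seat1, either way round below 0.1 rad and z of marker1_cap in the frame of seat1 below -0.05 m) or (distance between marker1 and seat2 below 0.012 m and x of marker1 in the frame of seat2 below 0.004 m and angle between the x axis of marker1 and the z axis of seat2, either way round below 0.1 rad and z of marker1_cap in the frame of seat2 below -0.05 m) or (distance between marker1 and seat3 below 0.012 m and x of marker1 in the frame of seat3 below 0.004 m and angle between the x axis of marker1 and the z axis of seat3, either way round below 0.1 rad and z of marker1_cap in the frame of seat3 below -0.05 m)) and ((distance between marker2 and seat0 below 0.012 m and x of marker2 in the frame of seat0 below 0.004 m and angle between the x axis of marker2 and the z axis of seat0, either way round below 0.1 rad and z of marker2_cap in the frame of seat0 below -0.05 m) or (distance between marker2 and seat1 below 0.012 m and x of marker2 in the frame of seat1 below 0.004 m and angle between the x axis of marker2 and the z axis of seat1, either way round below 0.1 rad and z of marker2_cap in the frame of seat1 below -0.05 m) or (distance between marker2 and seat2 below 0.012 m and x of marker2 in the frame of seat2 below 0.004 m and angle between the x axis of marker2 and the z axis of seat2, either way round below 0.1 rad and z of marker2_cap in the frame of seat2 below -0.05 m) or (distance between marker2 and seat3 below 0.012 m and x of marker2 in the frame of seat3 below 0.004 m and angle between the x axis of marker2 and the z axis of seat3, either way round below 0.1 rad and z of marker2_cap in the frame of seat3 below -0.05 m)) and ((distance between marker3 and seat0 below 0.012 m and x of marker3 in the frame of seat0 below 0.004 m and angle between the x axis of marker3 and the z axis of seat0, either way round below 0.1 rad and z of marker3_cap in the frame of seat0 below -0.05 m) or (distance between marker3 and seat1 below 0.012 m and x of marker3 in the frame of seat1 below 0.004 m and angle between the x axis of marker3 and the z axis of seat1, either way round below 0.1 rad and z of marker3_cap in the frame of seat1 below -0.05 m) or (distance between marker3 and seat2 below 0.012 m and x of marker3 in the frame of seat2 below 0.004 m and angle between the x axis of marker3 and the z axis of seat2, either way round below 0.1 rad and z of marker3_cap in the frame of seat2 below -0.05 m) or (distance between marker3 and seat3 below 0.012 m and x of marker3 in the frame of seat3 below 0.004 m and angle between the x axis of marker3 and the z axis of seat3, either way round below 0.1 rad and z of marker3_cap in the frame of seat3 below -0.05 m))), for 0.2 s.
At the end, for the whole second after the job is handed in: The flap is shut (within 0.05 rad) and at rest; every marker present is snapped into a seat: the middle of its barrel within 12 mm of the seat point and no more than 4 mm too far from the flap, its axis within 0.10 rad of the seat's, its cap towards the hinge, and at rest (value of joint flap below 0.05 rad and velocity of joint flap below 0.05 rad/s and ((distance between marker0 and seat0 below 0.012 m and x of marker0 in the frame of seat0 below 0.004 m and angle between the x axis of marker0 and the z axis of seat0, either way round below 0.1 rad and z of marker0_cap in the frame of seat0 below -0.05 m) or (distance between marker0 and seat1 below 0.012 m and x of marker0 in the frame of seat1 below 0.004 m and angle between the x axis of marker0 and the z axis of seat1, either way round below 0.1 rad and z of marker0_cap in the frame of seat1 below -0.05 m) or (distance between marker0 and seat2 below 0.012 m and x of marker0 in the frame of seat2 below 0.004 m and angle between the x axis of marker0 and the z axis of seat2, either way round below 0.1 rad and z of marker0_cap in the frame of seat2 below -0.05 m) or (distance between marker0 and seat3 below 0.012 m and x of marker0 in the frame of seat3 below 0.004 m and angle between the x axis of marker0 and the z axis of seat3, either way round below 0.1 rad and z of marker0_cap in the frame of seat3 below -0.05 m)) and ((distance between marker1 and seat0 below 0.012 m and x of marker1 in the frame of seat0 below 0.004 m and angle between the x axis of marker1 and the z axis of seat0, either way round below 0.1 rad and z of marker1_cap in the frame of seat0 below -0.05 m) or (distance between marker1 and seat1 below 0.012 m and x of marker1 in the frame of seat1 below 0.004 m and angle between the x axis of marker1 and the z axis of seat1, either way round below 0.1 rad and z of marker1_cap in the frame of seat1 below -0.05 m) or (distance between marker1 and seat2 below 0.012 m and x of marker1 in the frame of seat2 below 0.004 m and angle between the x axis of marker1 and the z axis of seat2, either way round below 0.1 rad and z of marker1_cap in the frame of seat2 below -0.05 m) or (distance between marker1 and seat3 below 0.012 m and x of marker1 in the frame of seat3 below 0.004 m and angle between the x axis of marker1 and the z axis of seat3, either way round below 0.1 rad and z of marker1_cap in the frame of seat3 below -0.05 m)) and ((distance between marker2 and seat0 below 0.012 m and x of marker2 in the frame of seat0 below 0.004 m and angle between the x axis of marker2 and the z axis of seat0, either way round below 0.1 rad and z of marker2_cap in the frame of seat0 below -0.05 m) or (distance between marker2 and seat1 below 0.012 m and x of marker2 in the frame of seat1 below 0.004 m and angle between the x axis of marker2 and the z axis of seat1, either way round below 0.1 rad and z of marker2_cap in the frame of seat1 below -0.05 m) or (distance between marker2 and seat2 below 0.012 m and x of marker2 in the frame of seat2 below 0.004 m and angle between the x axis of marker2 and the z axis of seat2, either way round below 0.1 rad and z of marker2_cap in the frame of seat2 below -0.05 m) or (distance between marker2 and seat3 below 0.012 m and x of marker2 in the frame of seat3 below 0.004 m and angle between the x axis of marker2 and the z axis of seat3, either way round below 0.1 rad and z of marker2_cap in the frame of seat3 below -0.05 m)) and ((distance between marker3 and seat0 below 0.012 m and x of marker3 in the frame of seat0 below 0.004 m and angle between the x axis of marker3 and the z axis of seat0, either way round below 0.1 rad and z of marker3_cap in the frame of seat0 below -0.05 m) or (distance between marker3 and seat1 below 0.012 m and x of marker3 in the frame of seat1 below 0.004 m and angle between the x axis of marker3 and the z axis of seat1, either way round below 0.1 rad and z of marker3_cap in the frame of seat1 below -0.05 m) or (distance between marker3 and seat2 below 0.012 m and x of marker3 in the frame of seat2 below 0.004 m and angle between the x axis of marker3 and the z axis of seat2, either way round below 0.1 rad and z of marker3_cap in the frame of seat2 below -0.05 m) or (distance between marker3 and seat3 below 0.012 m and x of marker3 in the frame of seat3 below 0.004 m and angle between the x axis of marker3 and the z axis of seat3, either way round below 0.1 rad and z of marker3_cap in the frame of seat3 below -0.05 m)) and linear speed of each of marker0, marker1, marker2, marker3 below 0.03 m/s); the robot touches nothing.
It fails at once if the mug, the tape or the jar is pushed more than 40 mm away or tipped over (distance of any of mug, tape, jar from where it was at the start of the episode above 0.04 m or angle between any of mug, tape, jar's own z axis and vertical above 0.4 rad).
Of marker0, marker1, marker2, marker3 only 3 to 4 are there at a start; the rules pass over those that are not, and their reading is None.
At some moment in a run one of marker0, marker1, marker2, marker3 may be knocked a few centimetres aside while the robot is not near it.
Once in a run the grip may slacken for a moment while it holds something.
It also fails if it takes over 210 s, if anything falls off the work surface, if the arm or the gripper's body presses on something with over 40 N, if the wrist force passes 120 N, or if a joint passes its speed limit or range.

### The arm

A 6-joint arm with a two-finger parallel gripper is mounted at the origin on the work surface. World frame = base frame: x ahead of the robot, y to its left, z up, the work surface at z = 0. Lengths are in mm, angles in rad, forces in N, time in s.
With the tool pointing down it reaches from about 300 to 750 mm from the base axis. Payload 8.5 kg.
Tool frame: the origin (TCP) lies at the very end of the fingers, on their centre line; the grasp point (between the pads) lies 19 mm behind it; z points along the fingers, y is the line along which they close (so a half turn about z gives the same grasp; the last joint's range is limited). The gripper opens to 85 mm and grips with 20 to 120 N. Pads are 22 mm wide; open, the fingers measure 114 mm over their backs; the gripper's body (76 mm by 85 mm) begins 54 mm behind the grasp point. The pads swing forward as they close: fully open they stand 13 mm farther back than shut.
Start: joints at [0.996, 0.381, 1.297, -0, 1.464, -0.215], TCP at [193.638, 514.767, 231.322] pointing down, gripper open.
Joint ranges: [-3.11, 3.11], [-0.89, 2.33], [0.22, 2.48], [-1.42, 4.56], [0.17, 2.85], [-2.88, 2.88]. Speed limits (rad/s): [2.39, 2.39, 3.14, 3.14, 3.14, 3.14].

### API

Orientations are given as a 3x3 rotation matrix whose columns are the frame's x, y, z axes.
In Python, from workcell import sensors, snapshot, calibration, ticket, nets gives the robot as it stands.
- The arm moves only by the tool carry_out, never from a script. Its argument "rows" is a list of rows, each an object with "dp": the shift along the tool's x, y, z in units of 50 mm (1.0 is 50 mm), a list of three; "roll": the turn about the tool's z in degrees; "grip": the finger opening in mm, from 0 to 85.4. A call has exactly 5 rows; each row shifts and turns the commanded pose from where the row before left it, along the tool's axes as they then stand; what a row does not reach is not made up. A row lasts 1/8 s, in which the tool goes at most 62.5 mm and 10.7 degrees, less where a joint would pass 70% of its speed; a pose out of reach is approached as far as the arm can. A call is refused whole if a number of a shift passes 1 or a number of a turn 10.7, either way. A call with a gripper value outside its range is refused whole. The fingers move at their own pace and stop on an object; "force" is the grip in N (left out, the last holds). Time passes only in rows, so rows that do not move let the fingers close, or fill a call up. It gives the time, the measured TCP pose, the force, the opening and the grip force at its end, in the units of the state.
- sensors.get_state(): the state, without advancing time (a new reading comes with each control period).
- snapshot(name): name is "scene" or "top" or "wrist"; returns the picture (400x640x3 uint8, red, green, blue); there is no depth.
- calibration(name): a dict with "intrinsics" (3x3 intrinsics, pixels), "xyz" and "attitude" of the camera in the world; the wrist camera has in their place "mount" (4x4, takes a point from camera to tool coordinates, whose origin is the TCP and whose axes are the flange's). Camera axes: x right, y down, z forward; pixel columns grow to the right and rows downward; lengths in mm; the calibration is good to about 2 mm. The wrist camera is an equidistant fisheye: a pixel r from the principal point sees the ray r / f radians off the axis. A picture is of the moment at which its call begins: read the wrist's pose just before it. calibration takes no time and is no camera call.
- ticket.sign_off(): hands the job in; it is judged then, once.
Trained networks look in the newest picture that a camera, given by its name, has taken for a name from the list of things; names that differ only in an ending like _2 or _b are one class to them, and where a whole thing is asked for, a point or a joint stands for the part that bears it (a point fixed in the world has none). Each returns a list of dicts, best first, with "confidence" (0 to 1); they miss things now and then, are a little off and sometimes report something else, mostly with a low value. They report only what shows in the picture. A call takes as long as a camera call. They do not tell look-alikes from the thing itself.
- nets.spot_in(camera, thing): "location" ([x, y, z] in mm, in the coordinates of the camera as it stood for that picture, good to about 4 mm: the middle of the surface that is visible of it).
The state is a dict: "time_s": time; "q": joint angles; "qd": joint speeds; "effort": joint torques, N m; "tool_pos": TCP position; "eef_rot": TCP orientation; "force": force on the tool from outside, world axes, zero at the start; "torque": the same for the moment, N m; "opening": finger opening in mm; "finger_force": force on a finger pad.
Only numpy, scipy, OpenCV 4.12 (cv2) and the standard library are available. Lean on these libraries where they do the work, as an engineer would, in place of code of your own. Each camera call takes 0.05 s, during which the arm holds its last target. There are 200 camera calls.

## Working session

There is one attempt and no reset: what is moved stays moved. The work goes in short steps, Python scripts to look and compute and a tool call to move; the robot and the scene stay as the last step left them, time stands still between calls to the robot, and variables do not carry over. Pictures are saved under pics/ and viewed, at most 14 in all, crops included, and the job is handed in when it is done.

Besides the shell and the picture viewer there is one more tool, called after ">>>" by a JSON object that holds its "method" and its "body", one argument or row to a line. carry_out: Moves the arm, as the interface text tells. Its arguments: {"type":"object","properties":{"rows":{"type":"array"},"force":{"type":"number"}},"required":["rows"]}

```bash
ls; mkdir -p pics; cat > h.py <<'E'
import numpy as np, cv2
from workcell import sensors, snapshot, calibration, ticket, nets
def save(cam,name):
    im=snapshot(cam); cv2.imwrite(f'pics/{name}.png',im[:,:,::-1]); return im
def w(cam,p):
    c=calibration(cam)
    if cam=='wrist':
        s=sensors.get_state(); p=(np.array(c['mount'])@np.append(p,1))[:3]
        return np.array(s['eef_rot'])@p+np.array(s['tool_pos'])
    return np.array(c['attitude'])@np.array(p)+np.array(c['xyz'])
def ray(cam,u,v,z):
    c=calibration(cam);K=np.array(c['intrinsics'])
    if cam=='wrist':
        d=np.array([u-K[0,2],v-K[1,2]]);r=np.hypot(*d);th=r/K[0,0]
        dc=np.append(d/max(r,1e-9)*np.sin(th),np.cos(th))
        s=sensors.get_state();R=np.array(s['eef_rot']);M=np.array(c['mount'])
        o=R@M[:3,3]+np.array(s['tool_pos']); dw=R@M[:3,:3]@dc
    else:
        dw=np.array(c['attitude'])@np.linalg.inv(K)@[u,v,1]; o=np.array(c['xyz'])
    return o+dw*(z-o[2])/dw[2]
E
python3 - <<'E'
from h import *
a=save('scene','s0');b=save('top','t0')
s=sensors.get_state();print(np.round(s['eef_rot'],3),s['opening'],s['force'])
for c in('scene','top'):
    k=calibration(c);print(c,np.round(k['xyz']),np.round(k['attitude'],3).tolist(),np.round(k['intrinsics']).tolist())
print(calibration('wrist'))
for t in('marker0','flap_bar','jar','mug','tape','board'):
    for d in nets.spot_in('top',t): print(t,round(d['confidence'],2),np.round(w('top',d['location'])))
E
```

```text
pics
[[-0.936  0.352 -0.001]
 [ 0.352  0.936 -0.001]
 [ 0.    -0.001 -1.   ]] 85.890251529961 [0.86635718 0.67129922 0.28850431]
scene [ 533.  975. 1068.] [[-0.998, 0.048, -0.036], [0.058, 0.661, -0.748], [-0.012, -0.749, -0.663]] [[520.0, 0.0, 320.0], [0.0, 520.0, 208.0], [0.0, 0.0, 1.0]]
top [ 256.   26. 1443.] [[-0.003, -0.986, 0.164], [-1.0, 0.003, -0.005], [0.004, -0.164, -0.986]] [[503.0, 0.0, 322.0], [0.0, 503.0, 197.0], [0.0, 0.0, 1.0]]
{'intrinsics': array([[309.70691629,   0.        , 317.43812596],
       [  0.        , 309.70691629, 203.21342015],
       [  0.        ,   0.        ,   1.        ]]), 'mount': array([[-5.94968988e-04, -9.56412770e-01, -2.92017566e-01,
         7.53464048e+01],
       [ 9.99999686e-01, -4.16399503e-04, -6.73654678e-04,
         4.86365845e-01],
       [ 5.22695968e-04, -2.92017875e-01,  9.56412718e-01,
        -1.43406413e+02],
       [ 0.00000000e+00,  0.00000000e+00,  0.00000000e+00,
         1.00000000e+00]])}
marker0 0.92 [606. 298.  28.]
marker0 0.81 [444. 296.  28.]
marker0 0.7 [201. 340.  23.]
marker0 0.59 [611. 140.  29.]
marker0 0.56 [458. 152.  26.]
marker0 0.55 [474. -52.  24.]
flap_bar 0.74 [ 626. -202.  197.]
jar 0.67 [692.  -4.  88.]
mug 0.9 [752. 285.  44.]
mug 0.19 [606. 298.  28.]
tape 0.72 [745. 176.  22.]
board 0.94 [510. 220.   9.]
```

View pics/s0.png

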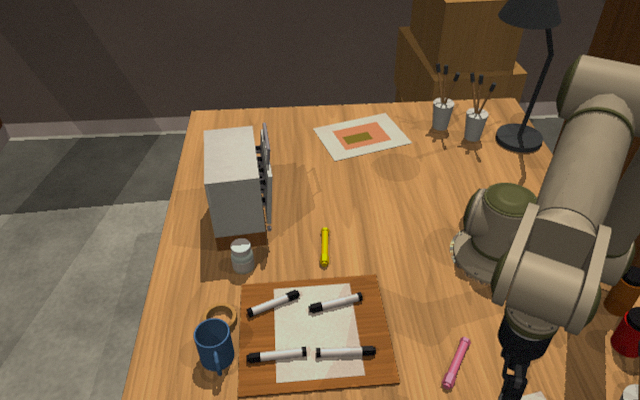

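View pics/t0.png

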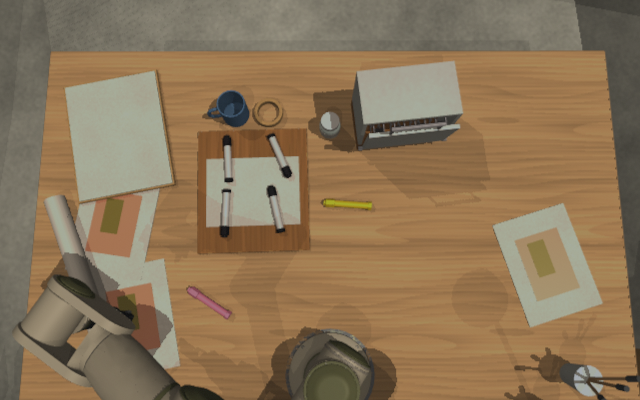

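The scene view shows four white markers with black caps on the board and two decoys, yellow (325,247) and pink (456,362). The cabinet is at about (235,185) with its flap slightly ajar. In the top view the white markers are at (227,160), (279,156), (225,212) and (276,209). These four fit the description, because the yellow one (347,204) and the pink one (209,302) are the wrong colour. I'll confirm with an enlarged crop.

```bash
python3 - <<'E'
import cv2,numpy as np
t=cv2.imread('pics/t0.png')
a=cv2.resize(t[55:160,340:475],None,fx=5,fy=5,interpolation=2)[:600]
cv2.imwrite('pics/c1.png',cv2.resize(t[125:255,195:310],None,fx=4.5,fy=4.5,interpolation=2))
cv2.imwrite('pics/c2.png',a)
E
```

```text
(no output)
```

View pics/c1.png

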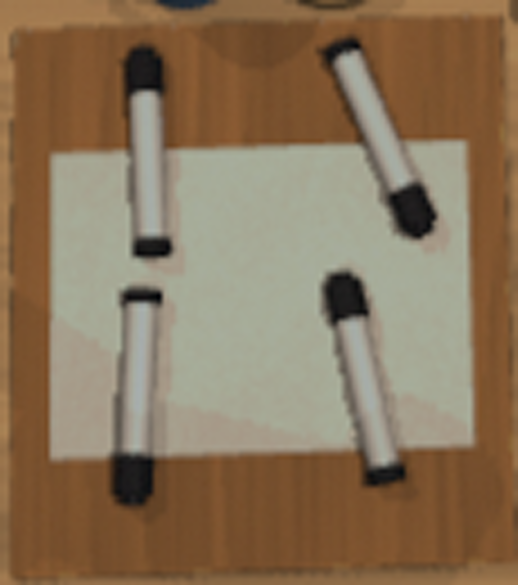

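View pics/c2.png

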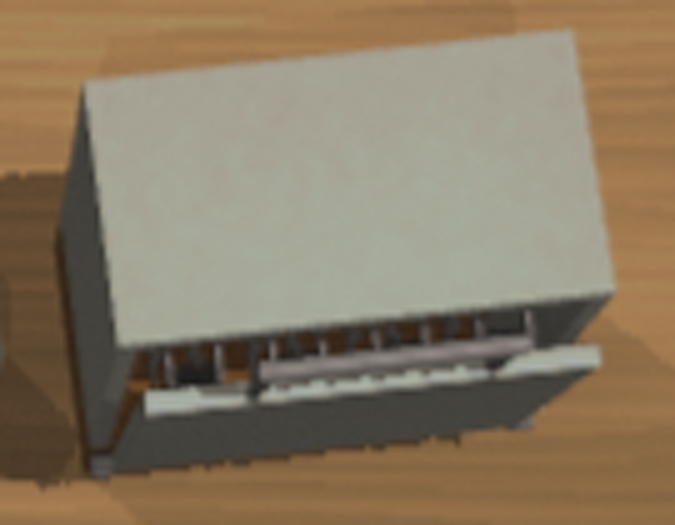

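The crops confirm four white markers with long black caps, and the cabinet's front-top corners at about (365,124) and (463,113), with the flap ajar. Next I'll work out the geometry.

```bash
python3 - <<'E'
from h import *
from scipy.optimize import brentq
f=lambda p,o,s,z:ray('top',p[0]/s+o[0],p[1]/s+o[1],z)
for n,c,p in(('A',(143,45),(152,255)),('B',(415,235),(341,42)),('C',(343,270),(386,482)),('D',(132,503),(141,289))):
    c=f(c,(195,125),4.5,19);p=f(p,(195,125),4.5,19);d=c-p;L=np.linalg.norm(d)
    print(n,'mid',np.round(p+d/L*58),'cap dir',np.round(d/L,3),'len',round(L),'yaw',round(np.degrees(np.arctan2(d[1],d[0])),1))
K=[f(p,(340,55),5,245) for p in((125,345),(613,292),(573,32),(84,83))]
print(np.round(K),np.linalg.norm(K[0]-K[1]),np.linalg.norm(K[1]-K[2]))
y=K[0]-K[1];y/=np.linalg.norm(y);fr=(K[0]+K[1])/2;n=np.array([-y[1],y[0],0]) # n towards robot?
if n[0]>0:n=-n
print('hinge mid',fr,'y',y,'n',n)
for th in np.arange(0,0.5,.05):
    z=60+225*np.cos(th)
    b=[f(p,(340,55),5,z) for p in((262,368),(530,343))];m=(b[0]+b[1])/2
    print(round(th,2),np.round(m),'out',round((m-fr)@n,1),'pred',round(225*np.sin(th)+0,1),'along',round((m-fr)@y,1),np.linalg.norm(b[0]-b[1]))
E
```

```text
A mid [595. 291.  19.] cap dir [0.998 0.069 0.   ] len 140 yaw 4.0
B mid [625. 147.  19.] cap dir [-0.934 -0.358  0.   ] len 138 yaw -159.0
C mid [448. 148.  19.] cap dir [0.978 0.208 0.   ] len 139 yaw 12.0
D mid [457. 294.  19.] cap dir [-1.     0.013  0.   ] len 137 yaw 179.2
[[ 638.  -88.  245.]
 [ 665. -331.  245.]
 [ 802. -318.  245.]
 [ 775.  -70.  245.]] 245.01430799803524 138.05683941953788
hinge mid [ 651.17761548 -209.6137215   245.        ] y [-0.10996218  0.99393577  0.        ] n [-0.99393577 -0.10996218  0.        ]
0.0 [ 619. -214.  285.] out 32.0 pred 0.0 along -0.8 129.49131877453564
0.05 [ 620. -214.  285.] out 31.9 pred 11.2 along -0.8 129.52274932429674
0.1 [ 620. -214.  284.] out 31.6 pred 22.5 along -1.0 129.61696241357419
0.15 [ 620. -214.  282.] out 31.2 pred 33.6 along -1.4 129.7737225587101
0.2 [ 621. -215.  281.] out 30.7 pred 44.7 along -1.9 129.99263794098076
0.25 [ 622. -215.  278.] out 29.9 pred 55.7 along -2.5 130.27316138593935
0.3 [ 623. -216.  275.] out 29.1 pred 66.5 along -3.2 130.6145917310673
0.35 [ 624. -217.  271.] out 28.0 pred 77.2 along -4.1 131.0160755783152
0.4 [ 625. -218.  267.] out 26.8 pred 87.6 along -5.0 131.47660942715385
0.45 [ 627. -219.  263.] out 25.5 pred 97.9 along -6.2 131.99504218280237
```

```bash
cat >> h.py <<'E'
def plan(wps,start=None,maxmm=40):
    """wps: (xyz, yaw of tool x in deg, grip, [maxmm]); prints rows in fives, from measured pose (or start=(xyz,yaw))"""
    s=sensors.get_state();p=np.array(s['tool_pos'],float);R=np.array(s['eef_rot']);yaw=np.degrees(np.arctan2(R[1,0],R[0,0]))
    if start: p,yaw=np.array(start[0],float),start[1]
    rows=[]
    for wp in wps:
        q,yt,g=np.array(wp[0],float),wp[1],wp[2];m=wp[3] if len(wp)>3 else maxmm
        dy=(yt-yaw+180)%360-180; n=int(max(np.ceil(np.linalg.norm(q-p)/m),np.ceil(abs(dy)/10.5),1))
        p0,y0=p.copy(),yaw
        for i in range(1,n+1):
            t=p0+(q-p0)*i/n;c,sn=np.cos(np.radians(yaw)),np.sin(np.radians(yaw))
            A=np.array([[c,sn,0],[sn,-c,0],[0,0,-1.]])
            d=np.round(A.T@(t-p)/50,2);r=round((y0+dy*i/n)-yaw,1)
            p=p+A@d*50;yaw=yaw+r;rows.append((d+0.,-r+0.,g))
    while len(rows)%5: rows.append((np.zeros(3),0.,rows[-1][2]))
    for i in range(0,len(rows),5):
        print('['+','.join('{"dp":[%g,%g,%g],"roll":%g,"grip":%g}'%(*d,r,g) for d,r,g in rows[i:i+5])+']')
    print('end',np.round(p,1),round(yaw,1))
def st():
    s=sensors.get_state();R=np.array(s['eef_rot'])
    print('t',round(s['time_s'],2),'p',np.round(s['tool_pos'],1),'yaw',round(np.degrees(np.arctan2(R[1,0],R[0,0])),2),'F',np.round(s['force'],1),'open',round(s['opening'],1),'ff',np.round(s['finger_force'],1))
E
python3 - <<'E'
from h import *
plan([((300,300,350),130,85),((620,-214,350),96.3,60),((620,-214,267),96.3,60)])
E
```

```text
[{"dp":[-0.5,-0.47,-0.34],"roll":4.2,"grip":85},{"dp":[-0.53,-0.43,-0.34],"roll":4.2,"grip":85},{"dp":[-0.57,-0.39,-0.34],"roll":4.2,"grip":85},{"dp":[-0.59,-0.34,-0.34],"roll":4.2,"grip":85},{"dp":[-0.61,-0.31,-0.34],"roll":4.2,"grip":85}]
[{"dp":[-0.64,-0.25,-0.34],"roll":4.2,"grip":85},{"dp":[-0.65,-0.21,-0.34],"roll":4.2,"grip":85},{"dp":[-0.75,-0.11,0],"roll":2.1,"grip":60},{"dp":[-0.75,-0.08,0],"roll":2.1,"grip":60},{"dp":[-0.76,-0.05,0],"roll":2.1,"grip":60}]
[{"dp":[-0.75,-0.02,0],"roll":2.1,"grip":60},{"dp":[-0.76,0,0],"roll":2.1,"grip":60},{"dp":[-0.76,0.04,0],"roll":2.1,"grip":60},{"dp":[-0.75,0.05,0],"roll":2.1,"grip":60},{"dp":[-0.75,0.09,0],"roll":2.1,"grip":60}]
[{"dp":[-0.75,0.12,0],"roll":2.1,"grip":60},{"dp":[-0.74,0.14,0],"roll":2.2,"grip":60},{"dp":[-0.74,0.17,0],"roll":2.1,"grip":60},{"dp":[-0.73,0.2,0],"roll":2.1,"grip":60},{"dp":[-0.72,0.22,0],"roll":2.1,"grip":60}]
[{"dp":[-0.72,0.25,0],"roll":2.1,"grip":60},{"dp":[-0.7,0.28,0],"roll":2.1,"grip":60},{"dp":[-0.7,0.3,0],"roll":2.1,"grip":60},{"dp":[0,0,0.55],"roll":0,"grip":60},{"dp":[0,0,0.56],"roll":0,"grip":60}]
[{"dp":[0,0,0.55],"roll":0,"grip":60},{"dp":[0,0,0],"roll":0,"grip":60},{"dp":[0,0,0],"roll":0,"grip":60},{"dp":[0,0,0],"roll":0,"grip":60},{"dp":[0,0,0],"roll":0,"grip":60}]
end [ 620.1 -214.2  267.2] 96.3
```

>>> {"method": "carry_out", "body": {
  "rows": [
    {"dp":[-0.5,-0.47,-0.34],"roll":4.2,"grip":85},
    {"dp":[-0.53,-0.43,-0.34],"roll":4.2,"grip":85},
    {"dp":[-0.57,-0.39,-0.34],"roll":4.2,"grip":85},
    {"dp":[-0.59,-0.34,-0.34],"roll":4.2,"grip":85},
    {"dp":[-0.61,-0.31,-0.34],"roll":4.2,"grip":85}
  ]
}}

```text
time_s: 1.02
tool_pos: [269.8, 360.2, 316.9]
eef_rot: [[-0.746, 0.666, 0.0], [0.666, 0.746, 0.0], [-0.0, 0.0, -1.0]]
force: [0.9, 0.4, -0.3]
opening: 84.9
finger_force: 0.0
```

>>> {"method": "carry_out", "body": {
  "rows": [
    {"dp":[-0.64,-0.25,-0.34],"roll":4.2,"grip":85},
    {"dp":[-0.65,-0.21,-0.34],"roll":4.2,"grip":85},
    {"dp":[-0.75,-0.11,0],"roll":2.1,"grip":60},
    {"dp":[-0.75,-0.08,0],"roll":2.1,"grip":60},
    {"dp":[-0.76,-0.05,0],"roll":2.1,"grip":60}
  ]
}}

```text
time_s: 1.65
tool_pos: [360.5, 202.3, 350.4]
eef_rot: [[-0.554, 0.833, 0.0], [0.833, 0.554, 0.0], [-0.0, 0.0, -1.0]]
force: [1.2, 0.5, -0.8]
opening: 60.3
finger_force: 0.0
```

>>> {"method": "carry_out", "body": {
  "rows": [
    {"dp":[-0.75,-0.02,0],"roll":2.1,"grip":60},
    {"dp":[-0.76,0,0],"roll":2.1,"grip":60},
    {"dp":[-0.76,0.04,0],"roll":2.1,"grip":60},
    {"dp":[-0.75,0.05,0],"roll":2.1,"grip":60},
    {"dp":[-0.75,0.09,0],"roll":2.1,"grip":60}
  ]
}}

```text
time_s: 2.28
tool_pos: [460.5, 41.9, 350.4]
eef_rot: [[-0.392, 0.92, 0.0], [0.92, 0.392, -0.0], [-0.0, 0.0, -1.0]]
force: [0.3, -0.1, -0.1]
opening: 60.0
finger_force: 0.0
```

>>> {"method": "carry_out", "body": {
  "rows": [
    {"dp":[-0.75,0.12,0],"roll":2.1,"grip":60},
    {"dp":[-0.74,0.14,0],"roll":2.2,"grip":60},
    {"dp":[-0.74,0.17,0],"roll":2.1,"grip":60},
    {"dp":[-0.73,0.2,0],"roll":2.1,"grip":60},
    {"dp":[-0.72,0.22,0],"roll":2.1,"grip":60}
  ]
}}

```text
time_s: 2.9
tool_pos: [560.6, -118.5, 350.3]
eef_rot: [[-0.217, 0.976, -0.0], [0.976, 0.217, 0.0], [0.0, -0.0, -1.0]]
force: [0.7, 0.2, -0.5]
opening: 60.0
finger_force: 0.0
```

>>> {"method": "carry_out", "body": {
  "rows": [
    {"dp":[-0.72,0.25,0],"roll":2.1,"grip":60},
    {"dp":[-0.7,0.28,0],"roll":2.1,"grip":60},
    {"dp":[-0.7,0.3,0],"roll":2.1,"grip":60},
    {"dp":[0,0,0],"roll":0,"grip":60},
    {"dp":[0,0,0],"roll":0,"grip":60}
  ]
}}

```text
time_s: 3.52
tool_pos: [620.0, -213.7, 350.3]
eef_rot: [[-0.11, 0.994, -0.0], [0.994, 0.11, 0.0], [0.0, -0.0, -1.0]]
force: [0.5, 1.0, 0.5]
opening: 60.1
finger_force: 0.0
```

```bash
python3 - <<'E'
from h import *
st();save('wrist','w1')
for t in('flap_bar','flap_hinge'):
    for d in nets.spot_in('wrist',t): print(t,round(d['confidence'],2),np.round(w('wrist',d['location'])))
E
```

```text
t 3.52 p [ 620.  -213.7  350.3] yaw 96.32 F [0.5 1.  0.5] open 60.1 ff 0.0
flap_bar 0.79 [ 629. -199.  237.]
flap_bar 0.23 [691.  -7.  86.]
flap_hinge 0.87 [ 626. -197.  236.]
```

View pics/w1.png

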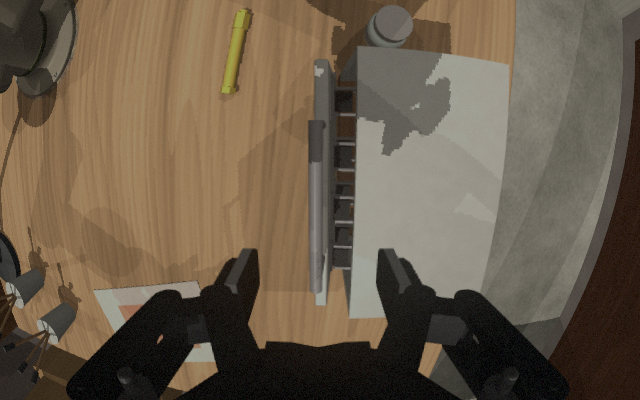

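The bar runs from (315,122) to (316,292), parallel to the fingers and centred between them (318). I'll lower and grip it.

>>> {"method": "carry_out", "body": {
  "rows": [
    {"dp":[0,0,0.55],"roll":0,"grip":60},
    {"dp":[0,0,0.56],"roll":0,"grip":60},
    {"dp":[0,0,0.55],"roll":0,"grip":60},
    {"dp":[0,0,0],"roll":0,"grip":4},
    {"dp":[0,0,0],"roll":0,"grip":4}
  ],
  "force": 25
}}

```text
time_s: 4.3
tool_pos: [620.4, -213.9, 269.1]
eef_rot: [[-0.11, 0.994, 0.002], [0.994, 0.11, -0.001], [-0.001, 0.002, -1.0]]
force: [0.4, 0.0, -0.2]
opening: 24.4
finger_force: 0.0
```

>>> {"method": "carry_out", "body": {
  "rows": [
    {"dp":[0,0,0],"roll":0,"grip":4},
    {"dp":[0,0,0],"roll":0,"grip":4},
    {"dp":[0,0,0],"roll":0,"grip":4},
    {"dp":[0,0,0],"roll":0,"grip":4},
    {"dp":[0,0,0],"roll":0,"grip":4}
  ]
}}

```text
time_s: 4.92
tool_pos: [620.3, -214.2, 269.2]
eef_rot: [[-0.11, 0.994, 0.002], [0.994, 0.11, -0.001], [-0.002, 0.002, -1.0]]
force: [-2.9, 0.9, 6.8]
opening: 9.3
finger_force: 24.6
```

```bash
python3 - <<'E'
from h import *
st()
s=sensors.get_state();n=np.array([-.9939,-.1100]);hp=np.array([651.2,-209.6]);p=np.array(s['tool_pos'])
b0=(p[:2]-hp)@n;lat=p[:2]-hp-b0*n;th=np.arcsin(b0/225);print(b0,th,lat)
# arc, stay 15 below bar centre, to 65deg
W=[]
for a in np.linspace(th,np.radians(62),14)[1:]:
    q=hp+lat+n*225*np.sin(a);W.append(((*q,60+225*np.cos(a)-15),96.3,4))
plan(W)
E
```

```text
t 4.92 p [ 620.3 -214.2  269.2] yaw 96.29 F [-2.9  0.9  6.8] open 9.3 ff 24.6
31.22127060694505 0.13921040608183963 [ 0.12274874 -1.12691232]
[{"dp":[0,-0.32,0.08],"roll":0,"grip":4},{"dp":[0,-0.32,0.08],"roll":0,"grip":4},{"dp":[0,-0.31,0.11],"roll":0,"grip":4},{"dp":[0,-0.3,0.12],"roll":0,"grip":4},{"dp":[0,-0.29,0.15],"roll":0,"grip":4}]
[{"dp":[0,-0.28,0.17],"roll":0,"grip":4},{"dp":[0,-0.27,0.18],"roll":0,"grip":4},{"dp":[0,-0.25,0.21],"roll":0,"grip":4},{"dp":[0,-0.24,0.22],"roll":0,"grip":4},{"dp":[0,-0.22,0.24],"roll":0,"grip":4}]
[{"dp":[0,-0.2,0.26],"roll":0,"grip":4},{"dp":[0,-0.19,0.27],"roll":0,"grip":4},{"dp":[0,-0.16,0.28],"roll":0,"grip":4},{"dp":[0,0,0],"roll":0,"grip":4},{"dp":[0,0,0],"roll":0,"grip":4}]
end [ 453.8 -232.5  150.7] 96.3
```

>>> {"method": "carry_out", "body": {
  "rows": [
    {"dp":[0,-0.32,0.08],"roll":0,"grip":4},
    {"dp":[0,-0.32,0.08],"roll":0,"grip":4},
    {"dp":[0,-0.31,0.11],"roll":0,"grip":4},
    {"dp":[0,-0.3,0.12],"roll":0,"grip":4},
    {"dp":[0,-0.29,0.15],"roll":0,"grip":4}
  ]
}}

```text
time_s: 5.55
tool_pos: [543.4, -222.8, 246.2]
eef_rot: [[-0.11, 0.994, 0.007], [0.994, 0.11, -0.005], [-0.006, 0.006, -1.0]]
force: [-12.8, 4.6, 32.8]
opening: 8.9
finger_force: 28.0
```

>>> {"method": "carry_out", "body": {
  "rows": [
    {"dp":[0,-0.28,0.17],"roll":0,"grip":4},
    {"dp":[0,-0.27,0.18],"roll":0,"grip":4},
    {"dp":[0,-0.25,0.21],"roll":0,"grip":4},
    {"dp":[0,-0.24,0.22],"roll":0,"grip":4},
    {"dp":[0,-0.22,0.24],"roll":0,"grip":4}
  ]
}}

```text
time_s: 6.18
tool_pos: [475.9, -230.5, 194.0]
eef_rot: [[-0.109, 0.994, -0.008], [0.994, 0.109, -0.005], [-0.005, -0.009, -1.0]]
force: [-41.6, 0.4, 40.0]
opening: 8.7
finger_force: 31.3
```

>>> {"method": "carry_out", "body": {
  "rows": [
    {"dp":[0,-0.2,0.26],"roll":0,"grip":4},
    {"dp":[0,-0.19,0.27],"roll":0,"grip":4},
    {"dp":[0,-0.16,0.28],"roll":0,"grip":4},
    {"dp":[0,0,0],"roll":0,"grip":4},
    {"dp":[0,0,0],"roll":0,"grip":4}
  ]
}}

```text
time_s: 6.8
tool_pos: [444.1, -233.7, 149.3]
eef_rot: [[-0.109, 0.994, -0.023], [0.994, 0.109, -0.001], [0.001, -0.023, -1.0]]
force: [-58.1, -11.2, 25.3]
opening: 8.9
finger_force: 32.5
```

The pull on the tool shows the hinge lies nearer the robot than I estimated. I'll release, rise, and push the bar down with shut fingers.

>>> {"method": "carry_out", "body": {
  "rows": [
    {"dp":[0,0,0],"roll":0,"grip":30},
    {"dp":[0,0,0],"roll":0,"grip":40},
    {"dp":[0,0,0],"roll":0,"grip":40},
    {"dp":[0,0,-0.5],"roll":0,"grip":40},
    {"dp":[0,0,-0.5],"roll":0,"grip":40}
  ]
}}

```text
time_s: 7.42
tool_pos: [454.0, -232.3, 199.4]
eef_rot: [[-0.11, 0.994, -0.0], [0.994, 0.11, 0.0], [0.0, -0.0, -1.0]]
force: [0.1, 0.1, -0.7]
opening: 39.7
finger_force: 0.0
```

>>> {"method": "carry_out", "body": {
  "rows": [
    {"dp":[0,0,-0.5],"roll":0,"grip":0},
    {"dp":[0,0,-0.3],"roll":0,"grip":0},
    {"dp":[0,0,0],"roll":0,"grip":0},
    {"dp":[0,0,0],"roll":0,"grip":0},
    {"dp":[0,0,0],"roll":0,"grip":0}
  ]
}}

```text
time_s: 8.05
tool_pos: [453.5, -232.3, 238.0]
eef_rot: [[-0.11, 0.994, -0.001], [0.994, 0.11, 0.001], [0.001, -0.001, -1.0]]
force: [0.4, -0.5, 0.2]
opening: -0.2
finger_force: 0.0
```

```bash
python3 - <<'E'
from h import *
st();save('wrist','w2');save('top','t2')
for t in('flap_bar',):
  for c in('wrist','top'):
    for d in nets.spot_in(c,t): print(c,t,round(d['confidence'],2),np.round(w(c,d['location'])))
E
```

```text
t 8.05 p [ 453.5 -232.3  238. ] yaw 96.29 F [ 0.4 -0.5  0.2] open -0.2 ff 0.0
wrist flap_bar 0.66 [ 531. -201.  137.]
top flap_bar 0.86 [ 563. -168.  114.]
top flap_bar 0.7 [614. 139.  26.]
```

View pics/w2.png

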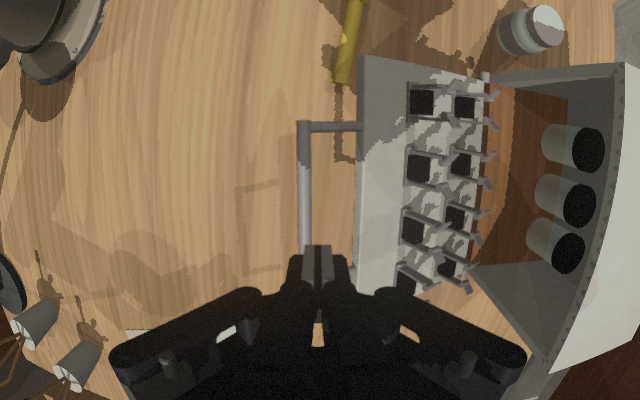

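The flap is about 60° open. The bar shows at (303,160), slightly to the robot side of the tool centre (317), and the clips and the cabinet's insides are in view.

```bash
python3 - <<'E'
from h import *
n=np.array([-.9939,-.1100])
for z in(155,160,165,170): print(z,ray('wrist',303,160,z), (ray('wrist',303,160,z)[:2]-[651.2,-209.6])@n)
lat=np.array([0.1,-1.1]);hp=np.array([644.2,-209.6])+lat
W=[((*(hp+n*203),195),96.3,0)]
for a in np.radians([68,74,80,85,90,92]): W.append(((*(hp+n*225*np.sin(a)),60+225*np.cos(a)+5),96.3,0,20))
plan(W)
E
```

```text
155 [ 438.02195418 -194.54285513  155.        ] 210.22137380698618
160 [ 438.17143548 -193.7327336   160.        ] 209.98369097160244
165 [ 438.32091678 -192.92261206  165.        ] 209.74600813621862
170 [ 438.47039809 -192.11249053  170.        ] 209.50832530083483
[{"dp":[0.01,-0.11,0.44],"roll":0,"grip":0},{"dp":[0,-0.11,0.43],"roll":0,"grip":0},{"dp":[0,-0.04,0.3],"roll":0,"grip":0},{"dp":[0,-0.04,0.31],"roll":0,"grip":0},{"dp":[0,-0.03,0.3],"roll":0,"grip":0}]
[{"dp":[0,-0.08,0.23],"roll":0,"grip":0},{"dp":[0,-0.08,0.22],"roll":0,"grip":0},{"dp":[0,-0.05,0.23],"roll":0,"grip":0},{"dp":[0,-0.05,0.23],"roll":0,"grip":0},{"dp":[0,-0.05,0.39],"roll":0,"grip":0}]
[{"dp":[0,-0.02,0.39],"roll":0,"grip":0},{"dp":[0,0,0.16],"roll":0,"grip":0},{"dp":[0,0,0],"roll":0,"grip":0},{"dp":[0,0,0],"roll":0,"grip":0},{"dp":[0,0,0],"roll":0,"grip":0}]
end [ 420.8 -235.6   57. ] 96.3
```

>>> {"method": "carry_out", "body": {
  "rows": [
    {"dp":[0,-0.15,0.44],"roll":0,"grip":0},
    {"dp":[0,-0.14,0.43],"roll":0,"grip":0},
    {"dp":[0,-0.04,0.3],"roll":0,"grip":0},
    {"dp":[0,-0.04,0.31],"roll":0,"grip":0},
    {"dp":[0,-0.03,0.3],"roll":0,"grip":0}
  ]
}}

```text
time_s: 8.88
tool_pos: [433.5, -234.8, 149.5]
eef_rot: [[-0.109, 0.994, -0.0], [0.994, 0.109, -0.0], [-0.0, -0.0, -1.0]]
force: [-1.0, 0.6, 2.4]
opening: -0.3
finger_force: 1.0
```

>>> {"method": "carry_out", "body": {
  "rows": [
    {"dp":[0,-0.08,0.23],"roll":0,"grip":0},
    {"dp":[0,-0.08,0.22],"roll":0,"grip":0},
    {"dp":[0,-0.05,0.23],"roll":0,"grip":0},
    {"dp":[0,-0.05,0.23],"roll":0,"grip":0},
    {"dp":[0,-0.05,0.39],"roll":0,"grip":0}
  ]
}}

```text
time_s: 9.5
tool_pos: [418.5, -236.7, 84.4]
eef_rot: [[-0.109, 0.994, 0.001], [0.994, 0.109, -0.001], [-0.001, 0.001, -1.0]]
force: [0.6, -1.7, 0.7]
opening: 0.4
finger_force: 0.5
```

>>> {"method": "carry_out", "body": {
  "rows": [
    {"dp":[0,-0.02,0.39],"roll":0,"grip":0},
    {"dp":[0,0,0.1],"roll":0,"grip":0},
    {"dp":[0,0,0],"roll":0,"grip":0},
    {"dp":[0,0,0],"roll":0,"grip":0},
    {"dp":[0,0,0],"roll":0,"grip":0}
  ]
}}

```text
time_s: 10.12
tool_pos: [417.6, -236.9, 64.0]
eef_rot: [[-0.11, 0.994, 0.003], [0.994, 0.11, -0.003], [-0.004, 0.002, -1.0]]
force: [-12.8, 8.1, 51.3]
opening: -0.4
finger_force: 25.7
```

```bash
python3 - <<'E'
from h import *
plan([((418,-237,130),96.3,0),((535,-222,260),186.3,80)])
E
```

```text
[{"dp":[0,0,-0.66],"roll":0,"grip":0},{"dp":[0,0.01,-0.66],"roll":0,"grip":0},{"dp":[0,0.26,-0.29],"roll":-10,"grip":80},{"dp":[-0.04,0.26,-0.29],"roll":-10,"grip":80},{"dp":[-0.08,0.25,-0.29],"roll":-10,"grip":80}]
[{"dp":[-0.13,0.23,-0.29],"roll":-10,"grip":80},{"dp":[-0.16,0.2,-0.28],"roll":-10,"grip":80},{"dp":[-0.2,0.17,-0.29],"roll":-10,"grip":80},{"dp":[-0.23,0.14,-0.29],"roll":-10,"grip":80},{"dp":[-0.24,0.09,-0.29],"roll":-10,"grip":80}]
[{"dp":[-0.26,0.05,-0.29],"roll":-10,"grip":80},{"dp":[0,0,0],"roll":0,"grip":80},{"dp":[0,0,0],"roll":0,"grip":80},{"dp":[0,0,0],"roll":0,"grip":80},{"dp":[0,0,0],"roll":0,"grip":80}]
end [ 535.1 -221.9  260. ] 186.3
```

>>> {"method": "carry_out", "body": {
  "rows": [
    {"dp":[0,0,-0.66],"roll":0,"grip":0},
    {"dp":[0,0.01,-0.66],"roll":0,"grip":0},
    {"dp":[0,0.26,-0.29],"roll":-10,"grip":80},
    {"dp":[-0.04,0.26,-0.29],"roll":-10,"grip":80},
    {"dp":[-0.08,0.25,-0.29],"roll":-10,"grip":80}
  ]
}}

```text
time_s: 10.75
tool_pos: [457.2, -231.2, 169.8]
eef_rot: [[-0.596, 0.803, 0.0], [0.803, 0.596, 0.0], [0.0, 0.0, -1.0]]
force: [0.7, -0.4, -0.4]
opening: 54.6
finger_force: 0.0
```

>>> {"method": "carry_out", "body": {
  "rows": [
    {"dp":[-0.13,0.23,-0.29],"roll":-10,"grip":80},
    {"dp":[-0.16,0.2,-0.28],"roll":-10,"grip":80},
    {"dp":[-0.2,0.17,-0.29],"roll":-10,"grip":80},
    {"dp":[-0.23,0.14,-0.29],"roll":-10,"grip":80},
    {"dp":[-0.24,0.09,-0.29],"roll":-10,"grip":80}
  ]
}}

```text
time_s: 11.38
tool_pos: [522.2, -223.1, 241.6]
eef_rot: [[-0.998, 0.059, -0.0], [0.059, 0.998, 0.0], [0.0, 0.0, -1.0]]
force: [-0.1, 1.2, 0.2]
opening: 80.1
finger_force: 0.0
```

>>> {"method": "carry_out", "body": {
  "rows": [
    {"dp":[-0.26,0.05,-0.29],"roll":-10,"grip":80},
    {"dp":[0,0,0],"roll":0,"grip":80},
    {"dp":[0,0,0],"roll":0,"grip":80},
    {"dp":[0,0,0],"roll":0,"grip":80},
    {"dp":[0,0,0],"roll":0,"grip":80}
  ]
}}

```text
time_s: 12.0
tool_pos: [534.6, -221.6, 256.0]
eef_rot: [[-0.994, -0.108, -0.0], [-0.108, 0.994, 0.0], [0.0, 0.0, -1.0]]
force: [-0.0, -0.4, -0.3]
opening: 80.3
finger_force: 0.0
```

```bash
python3 - <<'E'
from h import *
st();save('wrist','w3');t=save('top','t3')
im=cv2.imread('pics/w3.png');cv2.imwrite('pics/w3c.png',cv2.resize(im[60:400,130:510],(800,716))[:600])
for c in('wrist','top'):
    for d in nets.spot_in(c,'flap_bar'): print(c,round(d['confidence'],2),np.round(w(c,d['location'])))
    for d in nets.spot_in(c,'marker0'): print(c,'m',round(d['confidence'],2),np.round(w(c,d['location'])))
E
```

```text
t 12.0 p [ 534.6 -221.6  256. ] yaw -173.78 F [-0.  -0.4 -0.3] open 80.3 ff 0.0
wrist 0.63 [ 536. -223.   65.]
wrist m 0.93 [184. 302.  15.]
wrist m 0.87 [472. -43.  18.]
wrist m 0.72 [602. 287.  25.]
wrist m 0.69 [463. 147.  33.]
wrist m 0.63 [445. 288.  21.]
wrist m 0.62 [606. 139.  27.]
top 0.83 [ 567. -139.   68.]
top m 0.72 [603. 298.  27.]
top m 0.71 [498. 159.  26.]
top m 0.71 [475. -45.  19.]
top m 0.64 [198. 339.  19.]
top m 0.59 [610. 141.  26.]
```

View pics/w3c.png

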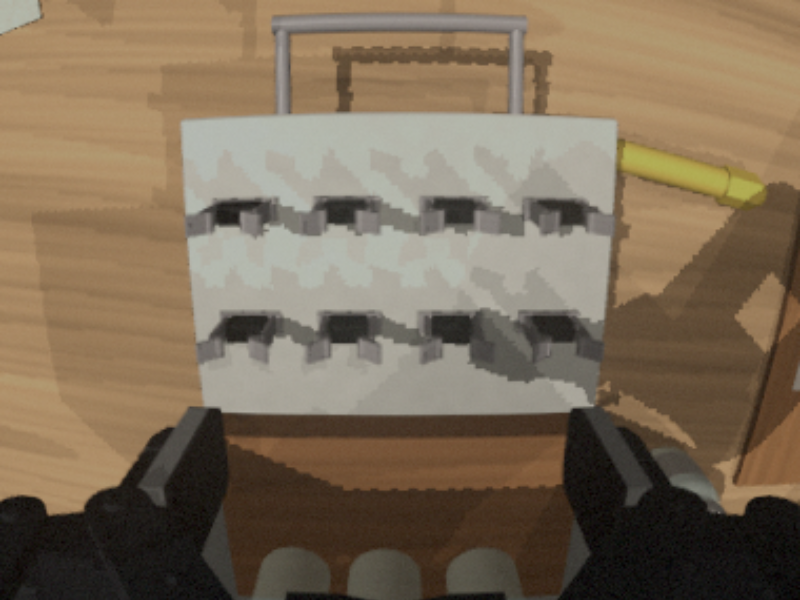

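The crop shows the flap level: bar (272–527, 22), outer corners (182,121)/(616,120), hinge edge at row about 412. There are four pairs of clips, whose dark rests are at (235,212), (344,211), (455,211), (562,212) and (248,328), (345,329), (450,329), (550,329). I'll turn those into seat positions.

```bash
python3 - <<'E'
from h import *
f=lambda u,v,z:ray('wrist',u/2.105+130,v/2.105+60,z)
P=lambda n,l,z:print(n,[np.round(f(*q,z)[:2],1).tolist() for q in l])
b=[f(272,22,60),f(527,22,60)];print('bar',np.round(b,1).tolist(),np.linalg.norm(b[0]-b[1]))
for z in(60,66):
  c=[f(*q,z)[:2] for q in((182,121),(616,120),(598,411),(205,413))];print(z,np.round(c,1).tolist(),[round(np.linalg.norm(c[i]-c[(i+1)%4]),1) for i in range(4)])
for z in(75,80):
  r1=np.array([f(*q,z)[:2] for q in((235,212),(344,211),(455,211),(562,212))]);r2=np.array([f(*q,z)[:2] for q in((248,328),(345,329),(450,329),(550,329))])
  m=(r1+r2)/2;print(z,np.round(m,1).tolist(),'spacing',np.linalg.norm(np.diff(m,axis=0),axis=1),'rows',np.linalg.norm(r1-r2,axis=1));e=m[3]-m[0];print('yaw',np.degrees(np.arctan2(-e[0],e[1])),m.mean(0))
c=calibration('wrist')
E
```

```text
bar [[420.3, -297.1, 60.0], [405.7, -166.3, 60.0]] 131.6128684408805
60 [[475.6, -341.4], [449.6, -111.3], [618.3, -88.9], [645.0, -323.2]] [np.float64(231.5), np.float64(170.2), np.float64(235.8), np.float64(170.4)]
66 [[475.3, -339.4], [449.7, -113.4], [615.5, -91.4], [641.7, -321.5]] [np.float64(227.4), np.float64(167.2), np.float64(231.6), np.float64(167.4)]
75 [[550.9, -299.9], [545.3, -245.8], [539.2, -190.4], [533.2, -135.8]] spacing [54.42210908 55.7414934  54.93739081] rows [62.94628879 62.87173758 62.91773306 63.59112733]
yaw 6.16070830583811 [ 542.16613932 -217.98708854]
80 [[549.5, -298.8], [544.0, -245.5], [538.0, -191.0], [532.1, -137.2]] spacing [53.58414817 54.88321736 54.09149588] rows [61.97707737 61.90367406 61.94896133 62.61198705]
yaw 6.1607083058381225 [ 540.9031392  -218.15529589]
```

Seat spacing of 54 and row distance of 62 come out right with the axis at z = 90. The seats are about (532,-138), (538,-191), (544,-245) and (550,-299), with placing yaw 186.2. Next I'll look over the board.

```bash
python3 - <<'E'
from h import *
plan([((560,220,330),186.2,80)],maxmm=46)
E
```

```text
[{"dp":[-0.15,0.87,-0.15],"roll":0,"grip":80},{"dp":[-0.14,0.87,-0.14],"roll":0,"grip":80},{"dp":[-0.15,0.88,-0.15],"roll":0,"grip":80},{"dp":[-0.15,0.87,-0.15],"roll":0,"grip":80},{"dp":[-0.14,0.87,-0.15],"roll":0,"grip":80}]
[{"dp":[-0.15,0.87,-0.14],"roll":0,"grip":80},{"dp":[-0.15,0.88,-0.15],"roll":0.1,"grip":80},{"dp":[-0.14,0.87,-0.15],"roll":0,"grip":80},{"dp":[-0.15,0.87,-0.15],"roll":0,"grip":80},{"dp":[-0.14,0.87,-0.14],"roll":0,"grip":80}]
end [560.  219.8 329.8] -173.8
```

>>> {"method": "carry_out", "body": {
  "rows": [
    {"dp":[-0.15,0.87,-0.15],"roll":0,"grip":80},
    {"dp":[-0.14,0.87,-0.14],"roll":0,"grip":80},
    {"dp":[-0.15,0.88,-0.15],"roll":0,"grip":80},
    {"dp":[-0.15,0.87,-0.15],"roll":0,"grip":80},
    {"dp":[-0.14,0.87,-0.15],"roll":0,"grip":80}
  ]
}}

```text
time_s: 12.92
tool_pos: [547.2, 0.6, 293.7]
eef_rot: [[-0.994, -0.109, 0.0], [-0.109, 0.994, -0.0], [-0.0, -0.0, -1.0]]
force: [0.4, 0.5, -0.3]
opening: 80.0
finger_force: 0.0
```

>>> {"method": "carry_out", "body": {
  "rows": [
    {"dp":[-0.15,0.87,-0.14],"roll":0,"grip":80},
    {"dp":[-0.15,0.88,-0.15],"roll":0,"grip":80},
    {"dp":[-0.14,0.87,-0.15],"roll":0,"grip":80},
    {"dp":[-0.15,0.87,-0.15],"roll":0,"grip":80},
    {"dp":[-0.14,0.87,-0.14],"roll":0,"grip":80}
  ]
}}

```text
time_s: 13.55
tool_pos: [559.6, 221.3, 330.1]
eef_rot: [[-0.994, -0.109, 0.0], [-0.109, 0.994, 0.0], [-0.0, -0.0, -1.0]]
force: [0.6, -0.6, 0.1]
opening: 80.1
finger_force: 0.0
```

>>> {"method": "carry_out", "body": {
  "rows": [
    {"dp":[0,0,0],"roll":0,"grip":80},
    {"dp":[0,0,0],"roll":0,"grip":80},
    {"dp":[0,0,0],"roll":0,"grip":80},
    {"dp":[0,0,0],"roll":0,"grip":80},
    {"dp":[0,0,0],"roll":0,"grip":80}
  ]
}}

```text
time_s: 14.18
tool_pos: [559.8, 219.3, 329.9]
eef_rot: [[-0.994, -0.109, 0.0], [-0.109, 0.994, -0.0], [-0.0, -0.0, -1.0]]
force: [0.7, 0.2, -0.5]
opening: 80.0
finger_force: 0.0
```

```bash
python3 - <<'E'
from h import *
st();save('wrist','w4')
im=cv2.imread('pics/w4.png');cv2.imwrite('pics/w4c.png',cv2.resize(im[60:345,130:510],(800,600)))
for d in nets.spot_in('wrist','marker0'): print('m',round(d['confidence'],2),np.round(w('wrist',d['location'])))
E
```

```text
t 14.18 p [559.8 219.3 329.9] yaw -173.76 F [ 0.7  0.2 -0.5] open 80.0 ff 0.0
m 0.79 [445. 294.  28.]
m 0.75 [608. 145.  29.]
m 0.72 [462. 155.  32.]
m 0.72 [474. -45.  17.]
m 0.56 [602. 293.  30.]
```

View pics/w4c.png

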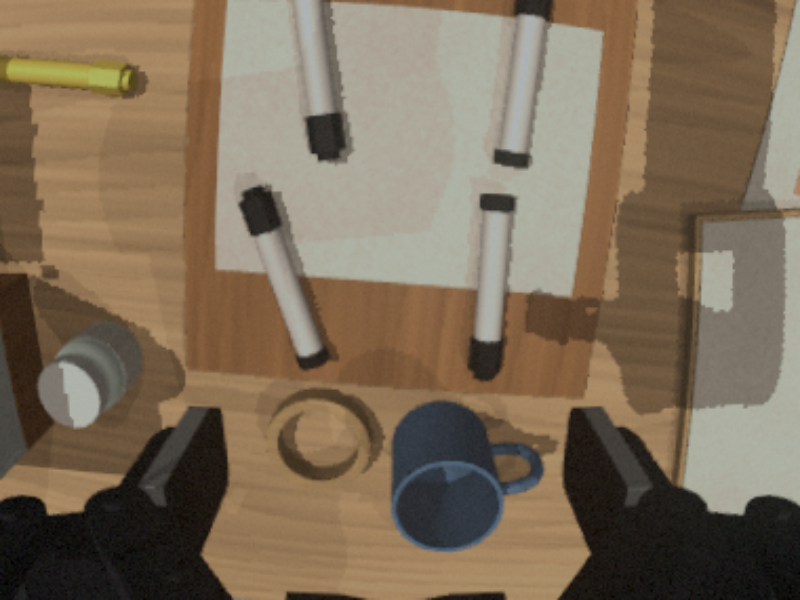

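The crop shows all four markers clearly. Barrel junctions (cap/plug): A (486,342)/(495,212), B (267,230)/(311,353), D (532,15)/(512,150), and C's cap junction (322,118) with its axis through (310,0). Nothing has been disturbed.

```bash
python3 - <<'E'
from h import *
f=lambda u,v:ray('wrist',u/2.105+130,v/2.105+60,19)
for n,c,p in(('A',(486,342),(495,212)),('B',(267,230),(311,353)),('D',(532,15),(512,150)),('C',(322,118),(310,0))):
    c=f(*c);p=f(*p);d=c-p;L=np.linalg.norm(d);print(n,'mid',np.round(c-d/L*48,1),'mid2',np.round((c+p)/2,1),'L',round(L,1),'capyaw',round(np.degrees(np.arctan2(d[1],d[0])),1))
E
```

```text
A mid [599.1 294.6  19. ] mid2 [598.1 294.5  19. ] L 98.1 capyaw 4.6
B mid [623.7 149.1  19. ] mid2 [624.8 149.6  19. ] L 98.3 capyaw -156.9
D mid [454.7 297.8  19. ] mid2 [455.3 297.8  19. ] L 97.2 capyaw 178.6
C mid [449.6 153.2  19. ] mid2 [455.5 154.4  19. ] L 83.9 capyaw 11.6
```

```bash
python3 - <<'E'
from h import *
plan([((598.5,294.5,100),184.6,50,46),((598.5,294.5,9.5),184.6,50,30)])
E
```

```text
[{"dp":[-0.16,0.23,0.77],"roll":0.3,"grip":50},{"dp":[-0.15,0.24,0.76],"roll":0.3,"grip":50},{"dp":[-0.15,0.24,0.77],"roll":0.2,"grip":50},{"dp":[-0.16,0.23,0.76],"roll":0.3,"grip":50},{"dp":[-0.15,0.24,0.77],"roll":0.3,"grip":50}]
[{"dp":[-0.15,0.24,0.77],"roll":0.3,"grip":50},{"dp":[0,0,0.45],"roll":0,"grip":50},{"dp":[0,0,0.45],"roll":0,"grip":50},{"dp":[0,0,0.46],"roll":0,"grip":50},{"dp":[0,0,0.45],"roll":0,"grip":50}]
end [598.6 294.7   9.4] -175.4
```

>>> {"method": "carry_out", "body": {
  "rows": [
    {"dp":[-0.16,0.23,0.77],"roll":0.3,"grip":50},
    {"dp":[-0.15,0.24,0.76],"roll":0.3,"grip":50},
    {"dp":[-0.15,0.24,0.77],"roll":0.2,"grip":50},
    {"dp":[-0.16,0.23,0.76],"roll":0.3,"grip":50},
    {"dp":[-0.15,0.24,0.77],"roll":0.3,"grip":50}
  ],
  "force": 60
}}

```text
time_s: 14.9
tool_pos: [592.3, 282.7, 137.2]
eef_rot: [[-0.996, -0.085, 0.0], [-0.085, 0.996, 0.0], [-0.0, 0.0, -1.0]]
force: [1.0, -0.7, -0.1]
opening: 49.7
finger_force: 0.0
```

>>> {"method": "carry_out", "body": {
  "rows": [
    {"dp":[-0.15,0.24,0.77],"roll":0.3,"grip":50},
    {"dp":[0,0,0.45],"roll":0,"grip":50},
    {"dp":[0,0,0.45],"roll":0,"grip":50},
    {"dp":[0,0,0.46],"roll":0,"grip":50},
    {"dp":[0,0,0.45],"roll":0,"grip":50}
  ]
}}

```text
time_s: 15.52
tool_pos: [598.6, 294.9, 8.6]
eef_rot: [[-0.997, -0.08, 0.0], [-0.08, 0.997, 0.0], [-0.0, 0.0, -1.0]]
force: [0.4, -0.1, 0.2]
opening: 50.4
finger_force: 0.0
```

>>> {"method": "carry_out", "body": {
  "rows": [
    {"dp":[0,0,0],"roll":0,"grip":50},
    {"dp":[0,0,0],"roll":0,"grip":10},
    {"dp":[0,0,0],"roll":0,"grip":10},
    {"dp":[0,0,0],"roll":0,"grip":10},
    {"dp":[0,0,0],"roll":0,"grip":10}
  ]
}}

```text
time_s: 16.15
tool_pos: [599.2, 295.2, 10.8]
eef_rot: [[-0.997, -0.08, 0.002], [-0.08, 0.997, 0.001], [-0.003, 0.0, -1.0]]
force: [-0.8, -0.4, 6.4]
opening: 17.5
finger_force: 58.8
```

```bash
python3 - <<'E'
from h import *
st()
plan([((598,294,120),184.6,10,40),((549.6,-298.7,170),186.2,10,46),((549.6,-298.7,120),186.2,10,30)])
E
```

```text
t 16.15 p [599.2 295.2  10.8] yaw -175.41 F [-0.8 -0.4  6.4] open 17.5 ff 58.8
[{"dp":[0.01,-0.01,-0.73],"roll":0,"grip":10},{"dp":[0.01,0,-0.73],"roll":0,"grip":10},{"dp":[0.01,-0.01,-0.72],"roll":0,"grip":10},{"dp":[0.15,-0.9,-0.08],"roll":-0.1,"grip":10},{"dp":[0.15,-0.91,-0.07],"roll":-0.1,"grip":10}]
[{"dp":[0.15,-0.9,-0.08],"roll":-0.2,"grip":10},{"dp":[0.15,-0.9,-0.08],"roll":-0.1,"grip":10},{"dp":[0.15,-0.9,-0.08],"roll":-0.1,"grip":10},{"dp":[0.16,-0.9,-0.07],"roll":-0.1,"grip":10},{"dp":[0.16,-0.9,-0.08],"roll":-0.2,"grip":10}]
[{"dp":[0.16,-0.91,-0.08],"roll":-0.1,"grip":10},{"dp":[0.16,-0.9,-0.08],"roll":-0.1,"grip":10},{"dp":[0.17,-0.9,-0.07],"roll":-0.1,"grip":10},{"dp":[0.16,-0.9,-0.08],"roll":-0.2,"grip":10},{"dp":[0.17,-0.89,-0.08],"roll":-0.1,"grip":10}]
[{"dp":[0.17,-0.9,-0.07],"roll":-0.1,"grip":10},{"dp":[0,0,0.5],"roll":0,"grip":10},{"dp":[0,0,0.5],"roll":0,"grip":10},{"dp":[0,0,0],"roll":0,"grip":10},{"dp":[0,0,0],"roll":0,"grip":10}]
end [ 549.6 -298.5  119.8] -173.8
```

>>> {"method": "carry_out", "body": {
  "rows": [
    {"dp":[0.01,-0.01,-0.73],"roll":0,"grip":10},
    {"dp":[0.01,0,-0.73],"roll":0,"grip":10},
    {"dp":[0.01,-0.01,-0.72],"roll":0,"grip":10},
    {"dp":[0.15,-0.9,-0.08],"roll":-0.1,"grip":10},
    {"dp":[0.15,-0.91,-0.07],"roll":-0.1,"grip":10}
  ]
}}

```text
time_s: 16.77
tool_pos: [589.2, 201.7, 126.5]
eef_rot: [[-0.996, -0.085, 0.001], [-0.085, 0.996, 0.0], [-0.001, -0.0, -1.0]]
force: [0.1, -0.8, -2.0]
opening: 17.8
finger_force: 58.8
```

>>> {"method": "carry_out", "body": {
  "rows": [
    {"dp":[0.15,-0.9,-0.08],"roll":-0.2,"grip":10},
    {"dp":[0.15,-0.9,-0.08],"roll":-0.1,"grip":10},
    {"dp":[0.15,-0.9,-0.08],"roll":-0.1,"grip":10},
    {"dp":[0.16,-0.9,-0.07],"roll":-0.1,"grip":10},
    {"dp":[0.16,-0.9,-0.08],"roll":-0.2,"grip":10}
  ]
}}

```text
time_s: 17.4
tool_pos: [570.7, -26.5, 145.7]
eef_rot: [[-0.995, -0.096, 0.0], [-0.096, 0.995, -0.0], [-0.0, -0.0, -1.0]]
force: [-0.3, 0.4, 0.2]
opening: 17.9
finger_force: 58.8
```

>>> {"method": "carry_out", "body": {
  "rows": [
    {"dp":[0.16,-0.91,-0.08],"roll":-0.1,"grip":10},
    {"dp":[0.16,-0.9,-0.08],"roll":-0.1,"grip":10},
    {"dp":[0.17,-0.9,-0.07],"roll":-0.1,"grip":10},
    {"dp":[0.16,-0.9,-0.08],"roll":-0.2,"grip":10},
    {"dp":[0.17,-0.89,-0.08],"roll":-0.1,"grip":10}
  ]
}}

```text
time_s: 18.02
tool_pos: [552.3, -254.4, 165.2]
eef_rot: [[-0.994, -0.106, 0.0], [-0.106, 0.994, -0.0], [-0.0, -0.0, -1.0]]
force: [0.5, 0.1, -0.5]
opening: 16.7
finger_force: 90.9
```

>>> {"method": "carry_out", "body": {
  "rows": [
    {"dp":[0.17,-0.9,-0.07],"roll":-0.1,"grip":10},
    {"dp":[0,0,0.5],"roll":0,"grip":10},
    {"dp":[0,0,0.5],"roll":0,"grip":10},
    {"dp":[0,0,0],"roll":0,"grip":10},
    {"dp":[0,0,0],"roll":0,"grip":10}
  ]
}}

```text
time_s: 18.65
tool_pos: [549.3, -298.9, 119.5]
eef_rot: [[-0.994, -0.108, 0.001], [-0.108, 0.994, -0.001], [-0.001, -0.001, -1.0]]
force: [-0.2, 0.2, 0.2]
opening: 18.9
finger_force: 21.4
```

```bash
python3 - <<'E'
from h import *
st();save('wrist','w5')
im=cv2.imread('pics/w5.png');cv2.imwrite('pics/w5c.png',cv2.resize(im[60:345,130:510],(800,600)))
E
```

```text
t 18.65 p [ 549.3 -298.9  119.5] yaw -173.81 F [-0.2  0.2  0.2] open 18.9 ff 21.4
```

View pics/w5c.png

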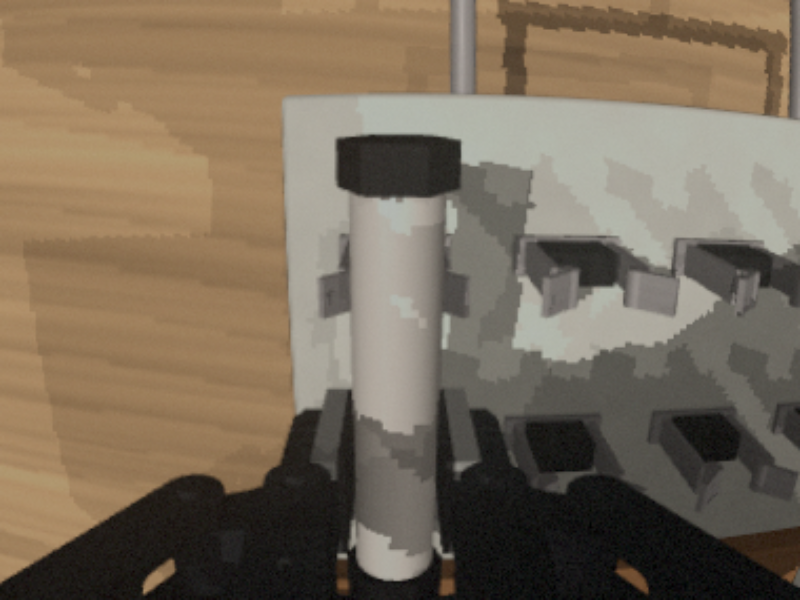

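The marker (centre column 396) sits over its outer clip (centre about 394) and is aligned. The grip force dipped (21 N), probably the announced slackening, so I'll check for axial slip.

```bash
python3 - <<'E'
from h import *
for z in(126,129):
  a=ray('wrist',396/2.105+130,195/2.105+60,z);b=ray('wrist',396/2.105+130,578/2.105+60,z)
  print(a,b,np.linalg.norm(a-b),(a+b)/2, 'seat offs', np.linalg.norm(((a+b)/2)[:2]-[549.6,-298.7]))
# lips
print(ray('wrist',395/2.105+130,295/2.105+60,108))
E
```

```text
[ 492.89994807 -303.9620291   126.        ] [ 594.39407147 -292.90873922  126.        ] 102.0942324583249 [ 543.64700977 -298.43538416  126.        ] seat offs 5.958868535876381
[ 492.49686397 -304.00557748  129.        ] [ 591.7687174 -293.1943055  129.       ] 99.85882277191018 [ 542.13279068 -298.59994149  129.        ] seat offs 7.467879664812432
[ 520.12395045 -301.2569626   108.        ]
```

>>> {"method": "carry_out", "body": {
  "rows": [
    {"dp":[0,0,0],"roll":0,"grip":10},
    {"dp":[0,0,0],"roll":0,"grip":10},
    {"dp":[0,0,0.2],"roll":0,"grip":10},
    {"dp":[0,0,0.2],"roll":0,"grip":10},
    {"dp":[0,0,0],"roll":0,"grip":10}
  ],
  "force": 80
}}

```text
time_s: 19.32
tool_pos: [548.6, -298.6, 97.0]
eef_rot: [[-0.994, -0.108, -0.001], [-0.108, 0.994, 0.001], [0.001, 0.001, -1.0]]
force: [1.0, -1.8, -5.1]
opening: 17.2
finger_force: 78.8
```

>>> {"method": "carry_out", "body": {
  "rows": [
    {"dp":[-0.15,0,0],"roll":0,"grip":10},
    {"dp":[0,0,0],"roll":0,"grip":10},
    {"dp":[0,0,0.1],"roll":0,"grip":10},
    {"dp":[0,0,0.1],"roll":0,"grip":10},
    {"dp":[0,0,0],"roll":0,"grip":10}
  ]
}}

```text
time_s: 19.95
tool_pos: [556.5, -298.1, 89.0]
eef_rot: [[-0.994, -0.108, 0.001], [-0.108, 0.994, -0.001], [-0.001, -0.001, -1.0]]
force: [-1.4, -0.5, 5.6]
opening: 16.9
finger_force: 80.4
```

>>> {"method": "carry_out", "body": {
  "rows": [
    {"dp":[0,0,0.05],"roll":0,"grip":10},
    {"dp":[0,0,0.05],"roll":0,"grip":10},
    {"dp":[0,0,0.05],"roll":0,"grip":10},
    {"dp":[0,0,0],"roll":0,"grip":10},
    {"dp":[0,0,0],"roll":0,"grip":10}
  ]
}}

```text
time_s: 20.58
tool_pos: [556.7, -298.4, 88.3]
eef_rot: [[-0.994, -0.108, 0.005], [-0.108, 0.994, -0.005], [-0.004, -0.005, -1.0]]
force: [-18.1, 8.9, 50.6]
opening: 17.0
finger_force: 85.4
```

```bash
python3 - <<'E'
from h import *
st();im=save('wrist','w6')
im=cv2.imread('pics/w6.png');a=cv2.resize(im[90:400,190:440],(640,794))[:600]
cv2.imwrite('pics/w6c.png',a)
E
```

```text
t 20.57 p [ 556.7 -298.4   88.3] yaw -173.79 F [-18.1   8.9  50.6] open 17.0 ff 85.4
```

View pics/w6c.png

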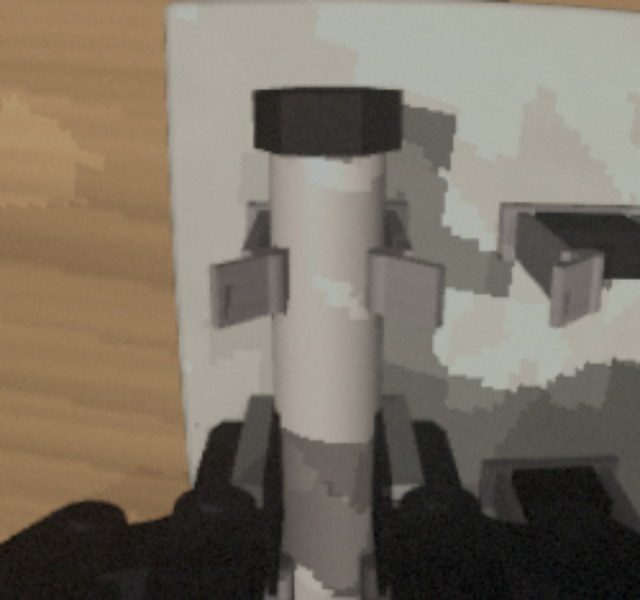

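Both clips' lips overlap the barrel edges (287 and 370 inside 272–383), so the marker is under the lips and seated. It slid down in the fingers during the slack moment. I'll check its axial position.

```bash
python3 - <<'E'
from h import *
f=lambda u,v,z:ray('wrist',u/2.56+190,v/2.56+90,z)
n=np.array([-.9943,-.1075]);s=np.array([549.6,-298.7])
for nm,u,v,z,e in(('plug jn',328,153,100,48),('plug outer end',328,88,101,58),('lip',328,262,105,31)):
    p=f(u,v,z);print(nm,np.round(p,1),'along',round((p[:2]-s)@n,1),'expect',e,'lat',round((p[:2]-s)@np.array([-.1075,.9943]),1))
E
```

```text
plug jn [ 498.2 -303.6  100. ] along 51.6 expect 48 lat 0.7
plug outer end [ 487.4 -304.8  101. ] along 62.5 expect 58 lat 0.7
lip [ 515.6 -301.7  105. ] along 34.1 expect 31 lat 0.7
```

>>> {"method": "carry_out", "body": {
  "rows": [
    {"dp":[0,0,-0.15],"roll":0,"grip":10},
    {"dp":[0,0,0],"roll":0,"grip":24},
    {"dp":[0,0,0],"roll":0,"grip":34},
    {"dp":[0,0,0],"roll":0,"grip":34},
    {"dp":[0,0,-0.1],"roll":0,"grip":34}
  ]
}}

```text
time_s: 21.25
tool_pos: [556.2, -297.7, 92.8]
eef_rot: [[-0.994, -0.108, -0.001], [-0.108, 0.994, 0.001], [0.001, 0.001, -1.0]]
force: [-1.0, 0.4, -0.3]
opening: 33.6
finger_force: 0.0
```

Relative to its lip (17.5 vs 17 expected) the marker is well centred. Now marker C.

```bash
python3 - <<'E'
from h import *
st();snapshot('top')
for d in nets.spot_in('top','marker0'): print('m',round(d['confidence'],2),np.round(w('top',d['location'])))
s=sensors.get_state()['tool_pos']
plan([((s[0],s[1],170),186.2,34,40),((450.5,154.5,110),191.6,50,46),((450.5,154.5,9.5),191.6,50,34)])
E
```

```text
t 21.25 p [ 556.2 -297.7   92.8] yaw -173.81 F [-1.   0.4 -0.3] open 33.6 ff 0.0
m 0.82 [443. 294.  28.]
m 0.74 [458. 151.  29.]
m 0.74 [613. 140.  27.]
m 0.59 [200. 337.  22.]
m 0.4 [745. 177.  25.]
[{"dp":[0,0,-0.76],"roll":0,"grip":34},{"dp":[0,0,-0.76],"roll":0,"grip":34},{"dp":[0.1,0.84,0.11],"roll":-0.5,"grip":50},{"dp":[0.1,0.84,0.11],"roll":-0.5,"grip":50},{"dp":[0.09,0.84,0.11],"roll":-0.5,"grip":50}]
[{"dp":[0.08,0.84,0.11],"roll":-0.5,"grip":50},{"dp":[0.07,0.84,0.1],"roll":-0.5,"grip":50},{"dp":[0.07,0.84,0.11],"roll":-0.5,"grip":50},{"dp":[0.06,0.85,0.11],"roll":-0.4,"grip":50},{"dp":[0.05,0.84,0.11],"roll":-0.5,"grip":50}]
[{"dp":[0.05,0.85,0.11],"roll":-0.5,"grip":50},{"dp":[0.04,0.84,0.11],"roll":-0.5,"grip":50},{"dp":[0.03,0.84,0.11],"roll":-0.5,"grip":50},{"dp":[0,0,0.67],"roll":0,"grip":50},{"dp":[0,0,0.67],"roll":0,"grip":50}]
[{"dp":[0,0,0.67],"roll":0,"grip":50},{"dp":[0,0,0],"roll":0,"grip":50},{"dp":[0,0,0],"roll":0,"grip":50},{"dp":[0,0,0],"roll":0,"grip":50},{"dp":[0,0,0],"roll":0,"grip":50}]
end [450.4 154.3   9.4] -168.4
```

>>> {"method": "carry_out", "body": {
  "rows": [
    {"dp":[0,0,-0.76],"roll":0,"grip":34},
    {"dp":[0,0,-0.76],"roll":0,"grip":34},
    {"dp":[0.1,0.84,0.11],"roll":-0.5,"grip":50},
    {"dp":[0.1,0.84,0.11],"roll":-0.5,"grip":50},
    {"dp":[0.09,0.84,0.11],"roll":-0.5,"grip":50}
  ],
  "force": 80
}}

```text
time_s: 21.98
tool_pos: [526.9, -173.3, 152.8]
eef_rot: [[-0.991, -0.134, 0.0], [-0.134, 0.991, -0.0], [-0.0, -0.0, -1.0]]
force: [0.2, 0.1, -0.2]
opening: 50.1
finger_force: 0.0
```

>>> {"method": "carry_out", "body": {
  "rows": [
    {"dp":[0.08,0.84,0.11],"roll":-0.5,"grip":50},
    {"dp":[0.07,0.84,0.1],"roll":-0.5,"grip":50},
    {"dp":[0.07,0.84,0.11],"roll":-0.5,"grip":50},
    {"dp":[0.06,0.85,0.11],"roll":-0.4,"grip":50},
    {"dp":[0.05,0.84,0.11],"roll":-0.5,"grip":50}
  ]
}}

```text
time_s: 22.6
tool_pos: [478.9, 32.4, 125.9]
eef_rot: [[-0.985, -0.175, 0.001], [-0.175, 0.985, -0.0], [-0.001, -0.0, -1.0]]
force: [1.0, -0.4, 0.2]
opening: 50.1
finger_force: 0.0
```

>>> {"method": "carry_out", "body": {
  "rows": [
    {"dp":[0.05,0.85,0.11],"roll":-0.5,"grip":50},
    {"dp":[0.04,0.84,0.11],"roll":-0.5,"grip":50},
    {"dp":[0.03,0.84,0.11],"roll":-0.5,"grip":50},
    {"dp":[0,0,0.67],"roll":0,"grip":50},
    {"dp":[0,0,0.67],"roll":0,"grip":50}
  ]
}}

```text
time_s: 23.22
tool_pos: [450.3, 155.1, 41.9]
eef_rot: [[-0.979, -0.202, 0.002], [-0.202, 0.979, 0.0], [-0.002, -0.0, -1.0]]
force: [0.6, -0.2, 0.4]
opening: 50.2
finger_force: 0.0
```

>>> {"method": "carry_out", "body": {
  "rows": [
    {"dp":[0,0,0.67],"roll":0,"grip":50},
    {"dp":[0,0,0],"roll":0,"grip":50},
    {"dp":[0,0,0],"roll":0,"grip":10},
    {"dp":[0,0,0],"roll":0,"grip":10},
    {"dp":[0,0,0],"roll":0,"grip":10}
  ]
}}

```text
time_s: 23.85
tool_pos: [450.7, 154.5, 10.3]
eef_rot: [[-0.98, -0.201, 0.002], [-0.201, 0.98, 0.0], [-0.002, -0.0, -1.0]]
force: [-1.5, 0.3, 6.7]
opening: 17.3
finger_force: 78.0
```

```bash
python3 - <<'E'
from h import *
st()
s=sensors.get_state()['tool_pos']
plan([((s[0],s[1],120),191.6,10,40),((543.8,-245,175),186.2,10,46),((543.8,-245,130),186.2,10,30)])
E
```

```text
t 23.85 p [450.7 154.5  10.3] yaw -168.4 F [-1.5  0.3  6.7] open 17.3 ff 78.0
[{"dp":[0,0,-0.73],"roll":0,"grip":10},{"dp":[0,0,-0.73],"roll":0,"grip":10},{"dp":[0,0,-0.73],"roll":0,"grip":10},{"dp":[-0.02,-0.91,-0.12],"roll":0.6,"grip":10},{"dp":[-0.04,-0.91,-0.13],"roll":0.6,"grip":10}]
[{"dp":[-0.04,-0.91,-0.12],"roll":0.6,"grip":10},{"dp":[-0.05,-0.91,-0.12],"roll":0.6,"grip":10},{"dp":[-0.07,-0.91,-0.12],"roll":0.6,"grip":10},{"dp":[-0.07,-0.91,-0.13],"roll":0.6,"grip":10},{"dp":[-0.08,-0.91,-0.12],"roll":0.6,"grip":10}]
[{"dp":[-0.09,-0.91,-0.12],"roll":0.6,"grip":10},{"dp":[-0.1,-0.9,-0.12],"roll":0.6,"grip":10},{"dp":[0,0,0.45],"roll":0,"grip":10},{"dp":[0,0,0.45],"roll":0,"grip":10},{"dp":[0,0,0],"roll":0,"grip":10}]
end [ 543.7 -244.9  129.8] -173.8
```

>>> {"method": "carry_out", "body": {
  "rows": [
    {"dp":[0,0,-0.73],"roll":0,"grip":10},
    {"dp":[0,0,-0.73],"roll":0,"grip":10},
    {"dp":[0,0,-0.73],"roll":0,"grip":10},
    {"dp":[-0.02,-0.91,-0.12],"roll":0.6,"grip":10},
    {"dp":[-0.04,-0.91,-0.13],"roll":0.6,"grip":10}
  ]
}}

```text
time_s: 24.48
tool_pos: [471.0, 64.9, 132.4]
eef_rot: [[-0.983, -0.181, 0.002], [-0.181, 0.983, -0.0], [-0.002, -0.001, -1.0]]
force: [-0.0, 0.3, -0.3]
opening: 17.1
finger_force: 78.4
```

>>> {"method": "carry_out", "body": {
  "rows": [
    {"dp":[-0.04,-0.91,-0.12],"roll":0.6,"grip":10},
    {"dp":[-0.05,-0.91,-0.12],"roll":0.6,"grip":10},
    {"dp":[-0.07,-0.91,-0.12],"roll":0.6,"grip":10},
    {"dp":[-0.07,-0.91,-0.13],"roll":0.6,"grip":10},
    {"dp":[-0.08,-0.91,-0.12],"roll":0.6,"grip":10}
  ]
}}

```text
time_s: 25.1
tool_pos: [522.5, -157.9, 162.7]
eef_rot: [[-0.992, -0.128, 0.001], [-0.128, 0.992, -0.001], [-0.001, -0.001, -1.0]]
force: [0.3, 0.6, -0.2]
opening: 16.6
finger_force: 78.4
```

>>> {"method": "carry_out", "body": {
  "rows": [
    {"dp":[-0.09,-0.91,-0.12],"roll":0.6,"grip":10},
    {"dp":[-0.1,-0.9,-0.12],"roll":0.6,"grip":10},
    {"dp":[0,0,0.45],"roll":0,"grip":10},
    {"dp":[0,0,0.45],"roll":0,"grip":10},
    {"dp":[0,0,0],"roll":0,"grip":10}
  ]
}}

```text
time_s: 25.72
tool_pos: [542.4, -244.6, 127.9]
eef_rot: [[-0.994, -0.108, -0.002], [-0.108, 0.994, 0.001], [0.002, 0.002, -1.0]]
force: [-0.4, 0.0, 0.4]
opening: 17.1
finger_force: 78.4
```

```bash
python3 - <<'E'
from h import *
st();save('wrist','w7')
im=cv2.imread('pics/w7.png');cv2.imwrite('pics/w7c.png',cv2.resize(im[60:345,130:510],(800,600)))
E
```

```text
t 25.73 p [ 542.4 -244.6  127.9] yaw -173.82 F [-0.4  0.   0.4] open 17.1 ff 78.4
```

View pics/w7c.png

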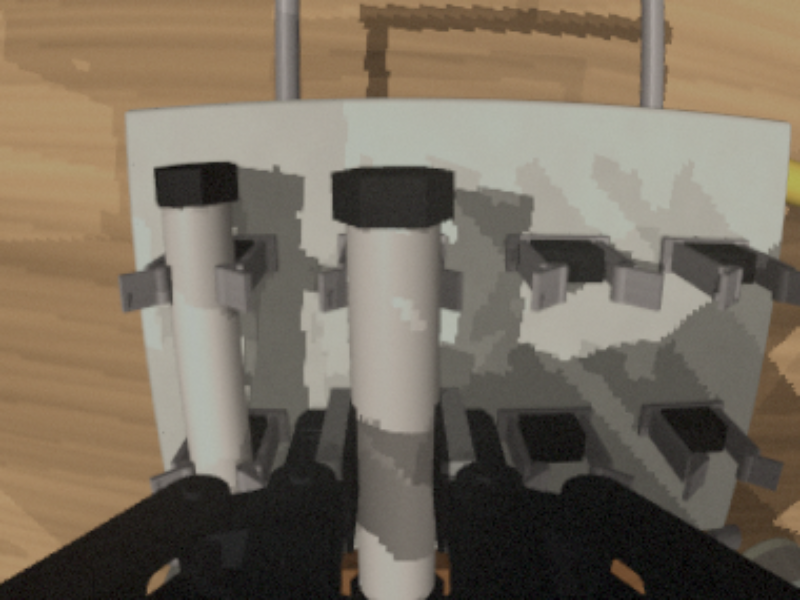

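The first marker is seated in both its clips (200,290)/(215,470). The held marker's axis (394) is over its clip (392), with its plug junction at (393,225).

```bash
python3 - <<'E'
from h import *
f=lambda u,v,z:ray('wrist',u/2.105+130,v/2.105+60,z)
n=np.array([-.9943,-.1075]);s=np.array([543.8,-245.])
for nm,u,v,z in(('junction',393,226,146),('plug end',393,168,148),('lip',391,286,105),('rest',0,0,80)):
    p=f(u,v,z);print(nm,np.round(p,1),'along',round((p[:2]-s)@n,1),'lat',round((p[:2]-s)@np.array([-.1075,.9943]),1))
q=np.array(sensors.get_state()['tool_pos'])[:2]-s;print('tcp along',q@n,'lat',q@np.array([-.1075,.9943]))
E
```

```text
junction [ 491.3 -250.   146. ] along 52.8 lat 0.6
plug end [ 479.7 -251.3  148. ] along 64.4 lat 0.6
lip [ 514.9 -248.2  105. ] along 29.1 lat -0.0
rest [ 437.6 -386.    80. ] along 120.7 lat -128.7
tcp along 0.7984949569127983 lat 0.17358402617454088
```

```bash
python3 - <<'E'
from h import *
n=np.array([-.9943,-.1075]);s=np.array([549.6,-298.7])
f=lambda u,v,z:ray('wrist',u/2.105+130,v/2.105+60,z)
A=lambda p:round((p[:2]-s)@n,1)
print('w7: A junction',A(f(196,206,100)),'plug end',A(f(196,166,101)),'lips L',A(f(170,262,99)),A(f(170,303,99)),'R',A(f(218,270,99)),A(f(218,312,99)))
print('cap side: lips R inner clip', A(f(240,490,99)))
print('flap outer edge (80 exp)',A(f(127,112,60)),'stem')
print('C: plug end bottom?', A(f(393,170,148)),A(f(393,226,146)))
E
```

```text
w7: A junction 50.7 plug end 61.8 lips L 34.7 22.4 R 32.2 19.8
cap side: lips R inner clip -40.5
flap outer edge (80 exp) 78.3 stem
C: plug end bottom? 64.0 52.8
```

C sits about 5 mm towards the bar, so I'll shift it 5 mm to the hinge and press.

>>> {"method": "carry_out", "body": {
  "rows": [
    {"dp":[-0.1,0,0.1],"roll":0,"grip":10},
    {"dp":[0,0,0.3],"roll":0,"grip":10},
    {"dp":[0,0,0.2],"roll":0,"grip":10},
    {"dp":[0,0,0.08],"roll":0,"grip":10},
    {"dp":[0,0,0],"roll":0,"grip":10}
  ]
}}

```text
time_s: 26.4
tool_pos: [547.9, -244.4, 93.5]
eef_rot: [[-0.994, -0.108, -0.001], [-0.108, 0.994, 0.0], [0.001, 0.0, -1.0]]
force: [0.5, -3.2, -3.6]
opening: 17.0
finger_force: 78.7
```

>>> {"method": "carry_out", "body": {
  "rows": [
    {"dp":[0,0,0.05],"roll":0,"grip":10},
    {"dp":[0,0,0.05],"roll":0,"grip":10},
    {"dp":[0,0,0],"roll":0,"grip":10},
    {"dp":[0,0,0],"roll":0,"grip":10},
    {"dp":[0,0,0],"roll":0,"grip":10}
  ]
}}

```text
time_s: 27.02
tool_pos: [548.0, -244.5, 89.2]
eef_rot: [[-0.994, -0.108, -0.0], [-0.108, 0.994, 0.0], [0.0, 0.0, -1.0]]
force: [-0.1, -1.6, -3.8]
opening: 16.6
finger_force: 79.0
```

>>> {"method": "carry_out", "body": {
  "rows": [
    {"dp":[0,0,0.05],"roll":0,"grip":10},
    {"dp":[0,0,0.05],"roll":0,"grip":10},
    {"dp":[0,0,0.04],"roll":0,"grip":10},
    {"dp":[0,0,0],"roll":0,"grip":10},
    {"dp":[0,0,0],"roll":0,"grip":10}
  ]
}}

```text
time_s: 27.65
tool_pos: [548.4, -244.7, 86.8]
eef_rot: [[-0.994, -0.108, 0.003], [-0.108, 0.994, -0.003], [-0.003, -0.003, -1.0]]
force: [-11.4, 4.6, 30.6]
opening: 17.4
finger_force: 83.1
```

Hard stop at 30 N, so C is seated. I'll release it and go for B.

>>> {"method": "carry_out", "body": {
  "rows": [
    {"dp":[0,0,-0.14],"roll":0,"grip":10},
    {"dp":[0,0,0],"roll":0,"grip":24},
    {"dp":[0,0,0],"roll":0,"grip":34},
    {"dp":[0,0,0],"roll":0,"grip":34},
    {"dp":[0,0,-0.4],"roll":0,"grip":34}
  ]
}}

```text
time_s: 28.28
tool_pos: [547.5, -244.0, 108.0]
eef_rot: [[-0.994, -0.108, -0.003], [-0.108, 0.994, 0.002], [0.003, 0.002, -1.0]]
force: [0.8, -0.5, 0.4]
opening: 34.1
finger_force: 0.0
```

```bash
python3 - <<'E'
from h import *
st();snapshot('top')
for d in nets.spot_in('top','marker0'): print('m',round(d['confidence'],2),np.round(w('top',d['location'])))
s=sensors.get_state()['tool_pos']
plan([((s[0],s[1],170),186.2,34,40),((620,150.5,160),23.1,50,46),((620,150.5,9.5),23.1,50,38)])
E
```

```text
t 28.27 p [ 547.5 -244.   108. ] yaw -173.81 F [ 0.8 -0.5  0.4] open 34.1 ff 0.0
m 0.9 [613. 140.  23.]
m 0.66 [ 564. -140.   67.]
m 0.56 [202. 343.  23.]
m 0.54 [442. 291.  28.]
m 0.19 [693.  -2.  85.]
[{"dp":[0,0,-0.59],"roll":0,"grip":34},{"dp":[0,0,-0.59],"roll":0,"grip":34},{"dp":[-0.14,0.48,0.01],"roll":10.2,"grip":50},{"dp":[-0.06,0.5,0.01],"roll":10.2,"grip":50},{"dp":[0.04,0.5,0.02],"roll":10.2,"grip":50}]
[{"dp":[0.12,0.49,0.01],"roll":10.2,"grip":50},{"dp":[0.21,0.46,0.01],"roll":10.2,"grip":50},{"dp":[0.28,0.41,0.01],"roll":10.2,"grip":50},{"dp":[0.36,0.35,0.02],"roll":10.2,"grip":50},{"dp":[0.41,0.29,0.01],"roll":10.1,"grip":50}]
[{"dp":[0.46,0.21,0.01],"roll":10.2,"grip":50},{"dp":[0.48,0.13,0.01],"roll":10.2,"grip":50},{"dp":[0.5,0.04,0.01],"roll":10.2,"grip":50},{"dp":[0.5,-0.05,0.02],"roll":10.2,"grip":50},{"dp":[0.49,-0.14,0.01],"roll":10.2,"grip":50}]
[{"dp":[0.45,-0.22,0.01],"roll":10.2,"grip":50},{"dp":[0.4,-0.3,0.01],"roll":10.2,"grip":50},{"dp":[0.35,-0.36,0.02],"roll":10.2,"grip":50},{"dp":[0,0,0.75],"roll":0,"grip":50},{"dp":[0,0,0.75],"roll":0,"grip":50}]
[{"dp":[0,0,0.75],"roll":0,"grip":50},{"dp":[0,0,0.76],"roll":0,"grip":50},{"dp":[0,0,0],"roll":0,"grip":50},{"dp":[0,0,0],"roll":0,"grip":50},{"dp":[0,0,0],"roll":0,"grip":50}]
end [620.1 150.5   9.3] -336.9
```

>>> {"method": "carry_out", "body": {
  "rows": [
    {"dp":[0,0,-0.59],"roll":0,"grip":34},
    {"dp":[0,0,-0.59],"roll":0,"grip":34},
    {"dp":[-0.14,0.48,0.01],"roll":10.2,"grip":50},
    {"dp":[-0.06,0.5,0.01],"roll":10.2,"grip":50},
    {"dp":[0.04,0.5,0.02],"roll":10.2,"grip":50}
  ]
}}

```text
time_s: 29.0
tool_pos: [561.4, -169.6, 165.5]
eef_rot: [[-0.908, 0.419, -0.001], [0.419, 0.908, 0.0], [0.001, 0.0, -1.0]]
force: [0.7, 0.3, -0.0]
opening: 50.0
finger_force: 0.0
```

>>> {"method": "carry_out", "body": {
  "rows": [
    {"dp":[0.12,0.49,0.01],"roll":10.2,"grip":50},
    {"dp":[0.21,0.46,0.01],"roll":10.2,"grip":50},
    {"dp":[0.28,0.41,0.01],"roll":10.2,"grip":50},
    {"dp":[0.36,0.35,0.02],"roll":10.2,"grip":50},
    {"dp":[0.41,0.29,0.01],"roll":10.1,"grip":50}
  ]
}}

```text
time_s: 29.62
tool_pos: [583.5, -45.9, 162.4]
eef_rot: [[-0.248, 0.969, -0.001], [0.969, 0.248, 0.0], [0.001, -0.001, -1.0]]
force: [0.1, -0.1, -0.7]
opening: 49.6
finger_force: 0.0
```

>>> {"method": "carry_out", "body": {
  "rows": [
    {"dp":[0.46,0.21,0.01],"roll":10.2,"grip":50},
    {"dp":[0.48,0.13,0.01],"roll":10.2,"grip":50},
    {"dp":[0.5,0.04,0.01],"roll":10.2,"grip":50},
    {"dp":[0.5,-0.05,0.02],"roll":10.2,"grip":50},
    {"dp":[0.49,-0.14,0.01],"roll":10.2,"grip":50}
  ]
}}

```text
time_s: 30.25
tool_pos: [605.9, 77.9, 159.4]
eef_rot: [[0.597, 0.802, -0.001], [0.802, -0.597, 0.0], [-0.0, -0.001, -1.0]]
force: [0.6, -0.2, 0.5]
opening: 49.7
finger_force: 0.0
```

>>> {"method": "carry_out", "body": {
  "rows": [
    {"dp":[0.45,-0.22,0.01],"roll":10.2,"grip":50},
    {"dp":[0.4,-0.3,0.01],"roll":10.2,"grip":50},
    {"dp":[0.35,-0.36,0.02],"roll":10.2,"grip":50},
    {"dp":[0,0,0.75],"roll":0,"grip":50},
    {"dp":[0,0,0],"roll":0,"grip":50}
  ]
}}

```text
time_s: 30.88
tool_pos: [617.8, 151.0, 117.7]
eef_rot: [[0.92, 0.393, -0.007], [0.393, -0.92, -0.0], [-0.006, -0.002, -1.0]]
force: [0.6, -0.2, 1.5]
opening: 49.9
finger_force: 0.0
```

```bash
python3 - <<'E'
from h import *
st()
plan([((620,150.5,9.5),23.1,50,40)])
E
```

```text
t 30.88 p [617.8 151.  117.7] yaw 23.12 F [ 0.6 -0.2  1.5] open 49.9 ff 0.0
[{"dp":[0.01,0.01,0.72],"roll":0,"grip":50},{"dp":[0.01,0.01,0.72],"roll":0,"grip":50},{"dp":[0.02,0.01,0.72],"roll":0,"grip":50},{"dp":[0,0,0],"roll":0,"grip":50},{"dp":[0,0,0],"roll":0,"grip":50}]
end [620.2 150.5   9.7] 23.1
```

>>> {"method": "carry_out", "body": {
  "rows": [
    {"dp":[0,0,0.75],"roll":0,"grip":50},
    {"dp":[0,0,0.75],"roll":0,"grip":50},
    {"dp":[0,0,0.7],"roll":0,"grip":50},
    {"dp":[0,0,0],"roll":0,"grip":50},
    {"dp":[0,0,0],"roll":0,"grip":50}
  ]
}}

```text
time_s: 31.5
tool_pos: [620.5, 150.8, 12.8]
eef_rot: [[0.92, 0.392, 0.003], [0.392, -0.92, 0.0], [0.003, 0.001, -1.0]]
force: [0.3, -0.1, -0.3]
opening: 49.9
finger_force: 0.0
```

>>> {"method": "carry_out", "body": {
  "rows": [
    {"dp":[0,0,0.03],"roll":0,"grip":10},
    {"dp":[0,0,0],"roll":0,"grip":10},
    {"dp":[0,0,0],"roll":0,"grip":10},
    {"dp":[0,0,0],"roll":0,"grip":10},
    {"dp":[0,0,0],"roll":0,"grip":10}
  ]
}}

```text
time_s: 32.12
tool_pos: [620.0, 150.9, 10.9]
eef_rot: [[0.92, 0.392, 0.002], [0.392, -0.92, -0.0], [0.002, 0.001, -1.0]]
force: [-1.9, -0.0, 5.7]
opening: 16.9
finger_force: 78.0
```

```bash
python3 - <<'E'
from h import *
st()
s=sensors.get_state()['tool_pos']
plan([((s[0],s[1],120),23.1,10,40),((537.5,-191.4,175),186.2,10,46),((537.5,-191.4,130),186.2,10,30)])
E
```

```text
t 32.12 p [620.  150.9  10.9] yaw 23.1 F [-1.9 -0.   5.7] open 16.9 ff 78.0
[{"dp":[0,0,-0.73],"roll":0,"grip":10},{"dp":[0,0,-0.72],"roll":0,"grip":10},{"dp":[0,0,-0.73],"roll":0,"grip":10},{"dp":[-0.26,0.35,-0.07],"roll":-10.2,"grip":10},{"dp":[-0.32,0.3,-0.07],"roll":-10.2,"grip":10}]
[{"dp":[-0.37,0.24,-0.07],"roll":-10.2,"grip":10},{"dp":[-0.41,0.17,-0.07],"roll":-10.2,"grip":10},{"dp":[-0.43,0.1,-0.06],"roll":-10.2,"grip":10},{"dp":[-0.44,0.02,-0.07],"roll":-10.2,"grip":10},{"dp":[-0.44,-0.06,-0.07],"roll":-10.2,"grip":10}]
[{"dp":[-0.41,-0.14,-0.07],"roll":-10.1,"grip":10},{"dp":[-0.39,-0.21,-0.07],"roll":-10.2,"grip":10},{"dp":[-0.35,-0.27,-0.07],"roll":-10.2,"grip":10},{"dp":[-0.29,-0.33,-0.07],"roll":-10.2,"grip":10},{"dp":[-0.23,-0.38,-0.07],"roll":-10.2,"grip":10}]
[{"dp":[-0.15,-0.41,-0.07],"roll":-10.2,"grip":10},{"dp":[-0.09,-0.43,-0.06],"roll":-10.2,"grip":10},{"dp":[0,-0.44,-0.07],"roll":-10.2,"grip":10},{"dp":[0.07,-0.43,-0.07],"roll":-10.2,"grip":10},{"dp":[0,0,0.45],"roll":0,"grip":10}]
[{"dp":[0,0,0.45],"roll":0,"grip":10},{"dp":[0,0,0],"roll":0,"grip":10},{"dp":[0,0,0],"roll":0,"grip":10},{"dp":[0,0,0],"roll":0,"grip":10},{"dp":[0,0,0],"roll":0,"grip":10}]
end [ 537.5 -191.2  129.9] 186.2
```

>>> {"method": "carry_out", "body": {
  "rows": [
    {"dp":[0,0,-0.73],"roll":0,"grip":10},
    {"dp":[0,0,-0.72],"roll":0,"grip":10},
    {"dp":[0,0,-0.73],"roll":0,"grip":10},
    {"dp":[-0.26,0.35,-0.07],"roll":-10.2,"grip":10},
    {"dp":[-0.32,0.3,-0.07],"roll":-10.2,"grip":10}
  ]
}}

```text
time_s: 32.75
tool_pos: [609.0, 108.1, 126.3]
eef_rot: [[0.721, 0.693, 0.001], [0.693, -0.721, -0.0], [0.001, 0.001, -1.0]]
force: [-0.2, 1.3, -0.8]
opening: 16.8
finger_force: 78.1
```

>>> {"method": "carry_out", "body": {
  "rows": [
    {"dp":[-0.37,0.24,-0.07],"roll":-10.2,"grip":10},
    {"dp":[-0.41,0.17,-0.07],"roll":-10.2,"grip":10},
    {"dp":[-0.43,0.1,-0.06],"roll":-10.2,"grip":10},
    {"dp":[-0.44,0.02,-0.07],"roll":-10.2,"grip":10},
    {"dp":[-0.44,-0.06,-0.07],"roll":-10.2,"grip":10}
  ]
}}

```text
time_s: 33.38
tool_pos: [583.2, 0.2, 142.9]
eef_rot: [[-0.084, 0.996, 0.001], [0.996, 0.084, -0.0], [-0.0, 0.001, -1.0]]
force: [0.4, 0.8, -0.6]
opening: 17.1
finger_force: 78.1
```

>>> {"method": "carry_out", "body": {
  "rows": [
    {"dp":[-0.41,-0.14,-0.07],"roll":-10.1,"grip":10},
    {"dp":[-0.39,-0.21,-0.07],"roll":-10.2,"grip":10},
    {"dp":[-0.35,-0.27,-0.07],"roll":-10.2,"grip":10},
    {"dp":[-0.29,-0.33,-0.07],"roll":-10.2,"grip":10},
    {"dp":[-0.23,-0.38,-0.07],"roll":-10.2,"grip":10}
  ]
}}

```text
time_s: 34.0
tool_pos: [557.2, -106.7, 160.4]
eef_rot: [[-0.826, 0.563, 0.0], [0.563, 0.826, -0.0], [-0.001, 0.0, -1.0]]
force: [0.4, 0.1, -0.6]
opening: 17.3
finger_force: 78.1
```

>>> {"method": "carry_out", "body": {
  "rows": [
    {"dp":[-0.15,-0.41,-0.07],"roll":-10.2,"grip":10},
    {"dp":[-0.09,-0.43,-0.06],"roll":-10.2,"grip":10},
    {"dp":[0,-0.44,-0.07],"roll":-10.2,"grip":10},
    {"dp":[0.07,-0.43,-0.07],"roll":-10.2,"grip":10},
    {"dp":[0,0,0.45],"roll":0,"grip":10}
  ]
}}

```text
time_s: 34.62
tool_pos: [537.3, -193.0, 152.6]
eef_rot: [[-0.994, -0.108, 0.004], [-0.108, 0.994, -0.003], [-0.004, -0.003, -1.0]]
force: [0.3, -0.2, -1.2]
opening: 17.2
finger_force: 78.2
```

>>> {"method": "carry_out", "body": {
  "rows": [
    {"dp":[0,0,0.45],"roll":0,"grip":10},
    {"dp":[0,0,0],"roll":0,"grip":10},
    {"dp":[0,0,0],"roll":0,"grip":10},
    {"dp":[0,0,0],"roll":0,"grip":10},
    {"dp":[0,0,0],"roll":0,"grip":10}
  ]
}}

```text
time_s: 35.25
tool_pos: [537.0, -191.2, 129.0]
eef_rot: [[-0.994, -0.108, 0.001], [-0.108, 0.994, -0.001], [-0.001, -0.001, -1.0]]
force: [-0.8, -0.8, -0.6]
opening: 17.0
finger_force: 78.2
```

```bash
python3 - <<'E'
from h import *
st();save('wrist','w8')
im=cv2.imread('pics/w8.png');cv2.imwrite('pics/w8c.png',cv2.resize(im[60:345,130:510],(800,600)))
# junction of held marker vs C's row (w7 row 167.4 px): print brightness down the axis column
g=cv2.cvtColor(im,cv2.COLOR_BGR2GRAY)
for n in('w5','w7','w8'):
    g=cv2.imread(f'pics/{n}.png',0); c=g[130:185,314:320].mean(1); k=np.argmax(np.diff(c)); print(n,'junction row',130+k+1)
E
```

```text
t 35.25 p [ 537.  -191.2  129. ] yaw -173.81 F [-0.8 -0.8 -0.6] open 17.0 ff 78.2
w5 junction row 154
w7 junction row 168
w8 junction row 172
```

View pics/w8c.png

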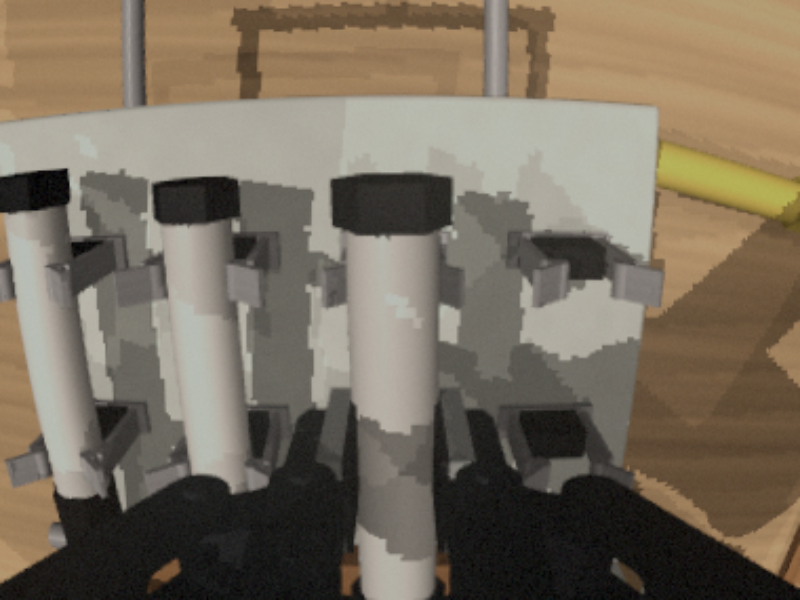

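A and C are seated in their clips (barrels (47,212)–(85,495) and (197,220)–(215,490)), and B's axis (393) is over its clip (392). I'll check A's and C's axial positions numerically while pressing B with a 3 mm shift.

```bash
python3 - <<'E'
from h import *
n=np.array([-.9943,-.1075]);e=np.array([-.1075,.9943]);c=np.array([540.5,-218.2])
f=lambda u,v,z:ray('wrist',u/2.105+130,v/2.105+60,z)
for nm,l in(('A',[(47,212,105),(82,494,105)]),('C',[(197,222,105)]),('rest outer (31)',[(568,252,86)]),('rest inner (-31)',[(545,432,86)]),('edge 80',[(500,100,66)])):
    print(nm,[(round((f(*q)[:2]-c)@n,1),round((f(*q)[:2]-c)@e,1)) for q in l])
E
```

```text
A [(np.float64(51.4), np.float64(-71.4)), (np.float64(-42.7), np.float64(-76.7))]
C [(np.float64(46.9), np.float64(-25.0))]
rest outer (31) [(np.float64(34.3), np.float64(79.8))]
rest inner (-31) [(np.float64(-26.1), np.float64(77.4))]
edge 80 [(np.float64(78.9), np.float64(61.0))]
```

>>> {"method": "carry_out", "body": {
  "rows": [
    {"dp":[-0.06,0,0.1],"roll":0,"grip":10},
    {"dp":[0,0,0.3],"roll":0,"grip":10},
    {"dp":[0,0,0.2],"roll":0,"grip":10},
    {"dp":[0,0,0.08],"roll":0,"grip":10},
    {"dp":[0,0,0],"roll":0,"grip":10}
  ]
}}

```text
time_s: 35.92
tool_pos: [539.5, -190.9, 93.1]
eef_rot: [[-0.994, -0.108, -0.001], [-0.108, 0.994, 0.0], [0.001, 0.001, -1.0]]
force: [2.7, -2.9, -6.2]
opening: 17.3
finger_force: 78.8
```

>>> {"method": "carry_out", "body": {
  "rows": [
    {"dp":[0,0,0.06],"roll":0,"grip":10},
    {"dp":[0,0,0.06],"roll":0,"grip":10},
    {"dp":[0,0,0.06],"roll":0,"grip":10},
    {"dp":[0,0,0.06],"roll":0,"grip":10},
    {"dp":[0,0,0],"roll":0,"grip":10}
  ]
}}

```text
time_s: 36.55
tool_pos: [539.7, -191.1, 87.2]
eef_rot: [[-0.994, -0.108, 0.003], [-0.108, 0.994, -0.003], [-0.002, -0.003, -1.0]]
force: [-14.2, 4.0, 41.2]
opening: 17.1
finger_force: 84.3
```

>>> {"method": "carry_out", "body": {
  "rows": [
    {"dp":[0,0,-0.14],"roll":0,"grip":10},
    {"dp":[0,0,0],"roll":0,"grip":24},
    {"dp":[0,0,0],"roll":0,"grip":34},
    {"dp":[0,0,0],"roll":0,"grip":34},
    {"dp":[0,0,-0.4],"roll":0,"grip":34}
  ]
}}

```text
time_s: 37.17
tool_pos: [539.1, -190.4, 108.1]
eef_rot: [[-0.994, -0.108, -0.003], [-0.108, 0.994, 0.002], [0.003, 0.002, -1.0]]
force: [-0.1, -0.6, 0.2]
opening: 34.2
finger_force: 0.0
```

```bash
python3 - <<'E'
from h import *
st();snapshot('top')
for d in nets.spot_in('top','marker0'): print('m',round(d['confidence'],2),np.round(w('top',d['location'])))
s=sensors.get_state()['tool_pos']
plan([((s[0],s[1],170),186.2,34,40),((495,50,160),95,50,46),((454,296,160),-1.4,50,46)])
E
```

```text
t 37.17 p [ 539.1 -190.4  108.1] yaw -173.81 F [-0.1 -0.6  0.2] open 34.2 ff 0.0
m 0.83 [201. 336.  24.]
m 0.54 [445. 290.  28.]
m 0.49 [473. -49.  19.]
m 0.43 [ 513. -294.  107.]
m 0.18 [ 523. -277.   68.]
[{"dp":[0,0,-0.59],"roll":0,"grip":34},{"dp":[0,0,-0.6],"roll":0,"grip":34},{"dp":[0.04,0.54,0.02],"roll":10.1,"grip":50},{"dp":[0.14,0.53,0.03],"roll":10.2,"grip":50},{"dp":[0.23,0.5,0.02],"roll":10.1,"grip":50}]
[{"dp":[0.31,0.44,0.02],"roll":10.1,"grip":50},{"dp":[0.39,0.39,0.02],"roll":10.2,"grip":50},{"dp":[0.44,0.31,0.03],"roll":10.1,"grip":50},{"dp":[0.5,0.23,0.02],"roll":10.1,"grip":50},{"dp":[0.53,0.14,0.02],"roll":10.2,"grip":50}]
[{"dp":[0.54,0.04,0.02],"roll":10.1,"grip":50},{"dp":[0.5,-0.04,0],"roll":9.6,"grip":50},{"dp":[0.48,-0.12,0],"roll":9.7,"grip":50},{"dp":[0.46,-0.2,0],"roll":9.6,"grip":50},{"dp":[0.41,-0.28,0],"roll":9.7,"grip":50}]
[{"dp":[0.37,-0.34,0],"roll":9.6,"grip":50},{"dp":[0.3,-0.39,0],"roll":9.6,"grip":50},{"dp":[0.23,-0.45,0],"roll":9.7,"grip":50},{"dp":[0.16,-0.47,0],"roll":9.6,"grip":50},{"dp":[0.07,-0.49,0],"roll":9.7,"grip":50}]
[{"dp":[-0.01,-0.5,0],"roll":9.6,"grip":50},{"dp":[0,0,0],"roll":0,"grip":50},{"dp":[0,0,0],"roll":0,"grip":50},{"dp":[0,0,0],"roll":0,"grip":50},{"dp":[0,0,0],"roll":0,"grip":50}]
end [454.1 295.9 160.1] -361.4
```

>>> {"method": "carry_out", "body": {
  "rows": [
    {"dp":[0,0,-0.59],"roll":0,"grip":34},
    {"dp":[0,0,-0.6],"roll":0,"grip":34},
    {"dp":[0.04,0.54,0.02],"roll":10.1,"grip":50},
    {"dp":[0.14,0.53,0.03],"roll":10.2,"grip":50},
    {"dp":[0.23,0.5,0.02],"roll":10.1,"grip":50}
  ]
}}

```text
time_s: 37.9
tool_pos: [524.2, -109.4, 164.5]
eef_rot: [[-0.91, 0.416, -0.001], [0.416, 0.91, 0.0], [0.001, 0.0, -1.0]]
force: [1.2, 0.5, -0.9]
opening: 49.7
finger_force: 0.0
```

>>> {"method": "carry_out", "body": {
  "rows": [
    {"dp":[0.31,0.44,0.02],"roll":10.1,"grip":50},
    {"dp":[0.39,0.39,0.02],"roll":10.2,"grip":50},
    {"dp":[0.44,0.31,0.03],"roll":10.1,"grip":50},
    {"dp":[0.5,0.23,0.02],"roll":10.1,"grip":50},
    {"dp":[0.53,0.14,0.02],"roll":10.2,"grip":50}
  ]
}}

```text
time_s: 38.52
tool_pos: [499.1, 24.7, 159.1]
eef_rot: [[-0.255, 0.967, -0.001], [0.967, 0.255, 0.0], [0.0, -0.001, -1.0]]
force: [-0.1, 0.6, -0.8]
opening: 49.8
finger_force: 0.0
```

>>> {"method": "carry_out", "body": {
  "rows": [
    {"dp":[0.54,0.04,0.02],"roll":10.1,"grip":50},
    {"dp":[0.5,-0.04,0],"roll":9.6,"grip":50},
    {"dp":[0.48,-0.12,0],"roll":9.7,"grip":50},
    {"dp":[0.46,-0.2,0],"roll":9.6,"grip":50},
    {"dp":[0.41,-0.28,0],"roll":9.7,"grip":50}
  ]
}}

```text
time_s: 39.15
tool_pos: [477.3, 149.5, 158.1]
eef_rot: [[0.558, 0.83, -0.001], [0.83, -0.558, 0.0], [-0.0, -0.001, -1.0]]
force: [1.2, -1.0, -0.8]
opening: 50.0
finger_force: 0.0
```

>>> {"method": "carry_out", "body": {
  "rows": [
    {"dp":[0.37,-0.34,0],"roll":9.6,"grip":50},
    {"dp":[0.3,-0.39,0],"roll":9.6,"grip":50},
    {"dp":[0.23,-0.45,0],"roll":9.7,"grip":50},
    {"dp":[0.16,-0.47,0],"roll":9.6,"grip":50},
    {"dp":[0.07,-0.49,0],"roll":9.7,"grip":50}
  ]
}}

```text
time_s: 39.78
tool_pos: [457.1, 272.4, 158.0]
eef_rot: [[0.991, 0.137, -0.001], [0.137, -0.991, -0.0], [-0.001, 0.0, -1.0]]
force: [0.1, -1.0, 1.1]
opening: 50.2
finger_force: 0.0
```

>>> {"method": "carry_out", "body": {
  "rows": [
    {"dp":[-0.01,-0.5,0],"roll":9.6,"grip":50},
    {"dp":[0,0,0],"roll":0,"grip":50},
    {"dp":[0,0,0],"roll":0,"grip":50},
    {"dp":[0,0,0],"roll":0,"grip":50},
    {"dp":[0,0,0],"roll":0,"grip":50}
  ]
}}

```text
time_s: 40.4
tool_pos: [453.6, 295.7, 158.8]
eef_rot: [[1.0, -0.025, 0.0], [-0.025, -1.0, -0.0], [0.0, 0.0, -1.0]]
force: [-0.6, 0.4, 0.4]
opening: 49.9
finger_force: 0.0
```

```bash
python3 - <<'E'
from h import *
st();im=save('wrist','w9')
for d in nets.spot_in('wrist','marker0'): print('m',round(d['confidence'],2),np.round(w('wrist',d['location'])))
snapshot('top')
for d in nets.spot_in('top','marker0'): print('t',round(d['confidence'],2),np.round(w('top',d['location'])))
plan([((454,296,9.5),-1.4,50,40)])
E
```

```text
t 40.4 p [453.6 295.7 158.8] yaw -1.42 F [-0.6  0.4  0.4] open 49.9 ff 0.0
m 0.71 [474. -32.  21.]
m 0.62 [ 513. -109.   60.]
m 0.58 [452. 294.  27.]
t 0.84 [477. -48.  19.]
t 0.76 [ 560. -294.  110.]
t 0.7 [ 551. -190.  102.]
t 0.69 [ 555. -245.  108.]
[{"dp":[0,0,0.75],"roll":0,"grip":50},{"dp":[0.01,0,0.74],"roll":0,"grip":50},{"dp":[0,0,0.75],"roll":0,"grip":50},{"dp":[0,0,0.75],"roll":0,"grip":50},{"dp":[0,0,0],"roll":0,"grip":50}]
end [454.  296.    9.4] -1.4
```

>>> {"method": "carry_out", "body": {
  "rows": [
    {"dp":[0,0,0.75],"roll":0,"grip":50},
    {"dp":[0,0,0.75],"roll":0,"grip":50},
    {"dp":[0,0,0.75],"roll":0,"grip":50},
    {"dp":[0,0,0.74],"roll":0,"grip":50},
    {"dp":[0,0,0],"roll":0,"grip":50}
  ]
}}

```text
time_s: 41.22
tool_pos: [453.0, 295.9, 7.7]
eef_rot: [[1.0, -0.025, -0.002], [-0.025, -1.0, -0.001], [-0.002, 0.001, -1.0]]
force: [-0.3, 0.5, 0.2]
opening: 49.7
finger_force: 0.0
```

>>> {"method": "carry_out", "body": {
  "rows": [
    {"dp":[0,0,0],"roll":0,"grip":10},
    {"dp":[0,0,0],"roll":0,"grip":10},
    {"dp":[0,0,0],"roll":0,"grip":10},
    {"dp":[0,0,0],"roll":0,"grip":10},
    {"dp":[0,0,0],"roll":0,"grip":10}
  ]
}}

```text
time_s: 41.85
tool_pos: [453.7, 296.4, 10.3]
eef_rot: [[1.0, -0.025, 0.001], [-0.025, -1.0, 0.0], [0.001, -0.001, -1.0]]
force: [-1.5, 0.0, 6.8]
opening: 17.1
finger_force: 78.2
```

```bash
python3 - <<'E'
from h import *
st()
s=sensors.get_state()['tool_pos']
plan([((s[0],s[1],120),-1.4,10,40),((495,50,165),95,10,46),((531.5,-137.9,175),186.2,10,46),((531.5,-137.9,130),186.2,10,30)])
E
```

```text
t 41.85 p [453.7 296.4  10.3] yaw -1.41 F [-1.5  0.   6.8] open 17.1 ff 78.2
[{"dp":[0,0,-0.73],"roll":0,"grip":10},{"dp":[0,0,-0.73],"roll":0,"grip":10},{"dp":[0,0,-0.73],"roll":0,"grip":10},{"dp":[0.09,0.49,-0.09],"roll":-9.6,"grip":10},{"dp":[0.02,0.5,-0.09],"roll":-9.7,"grip":10}]
[{"dp":[-0.08,0.49,-0.09],"roll":-9.6,"grip":10},{"dp":[-0.15,0.48,-0.09],"roll":-9.7,"grip":10},{"dp":[-0.23,0.44,-0.09],"roll":-9.6,"grip":10},{"dp":[-0.31,0.4,-0.09],"roll":-9.6,"grip":10},{"dp":[-0.36,0.34,-0.09],"roll":-9.7,"grip":10}]
[{"dp":[-0.42,0.28,-0.09],"roll":-9.6,"grip":10},{"dp":[-0.45,0.2,-0.09],"roll":-9.7,"grip":10},{"dp":[-0.49,0.12,-0.09],"roll":-9.6,"grip":10},{"dp":[-0.42,0.04,-0.02],"roll":-10.1,"grip":10},{"dp":[-0.43,-0.03,-0.03],"roll":-10.2,"grip":10}]
[{"dp":[-0.41,-0.1,-0.02],"roll":-10.1,"grip":10},{"dp":[-0.39,-0.18,-0.02],"roll":-10.1,"grip":10},{"dp":[-0.35,-0.24,-0.02],"roll":-10.2,"grip":10},{"dp":[-0.3,-0.3,-0.03],"roll":-10.1,"grip":10},{"dp":[-0.25,-0.34,-0.02],"roll":-10.1,"grip":10}]
[{"dp":[-0.18,-0.39,-0.02],"roll":-10.2,"grip":10},{"dp":[-0.11,-0.41,-0.02],"roll":-10.1,"grip":10},{"dp":[0,0,0.45],"roll":0,"grip":10},{"dp":[0,0,0.45],"roll":0,"grip":10},{"dp":[0,0,0],"roll":0,"grip":10}]
end [ 531.7 -138.   129.8] 186.2
```

>>> {"method": "carry_out", "body": {
  "rows": [
    {"dp":[0,0,-0.73],"roll":0,"grip":10},
    {"dp":[0,0,-0.73],"roll":0,"grip":10},
    {"dp":[0,0,-0.73],"roll":0,"grip":10},
    {"dp":[0.09,0.49,-0.09],"roll":-9.6,"grip":10},
    {"dp":[0.02,0.5,-0.09],"roll":-9.7,"grip":10}
  ]
}}

```text
time_s: 42.48
tool_pos: [461.7, 246.5, 128.6]
eef_rot: [[0.95, 0.313, 0.001], [0.313, -0.95, 0.0], [0.001, 0.0, -1.0]]
force: [-0.1, 0.2, -0.5]
opening: 16.9
finger_force: 78.2
```

>>> {"method": "carry_out", "body": {
  "rows": [
    {"dp":[-0.08,0.49,-0.09],"roll":-9.6,"grip":10},
    {"dp":[-0.15,0.48,-0.09],"roll":-9.7,"grip":10},
    {"dp":[-0.23,0.44,-0.09],"roll":-9.6,"grip":10},
    {"dp":[-0.31,0.4,-0.09],"roll":-9.6,"grip":10},
    {"dp":[-0.36,0.34,-0.09],"roll":-9.7,"grip":10}
  ]
}}

```text
time_s: 43.1
tool_pos: [482.2, 123.0, 150.7]
eef_rot: [[0.4, 0.916, 0.0], [0.916, -0.4, -0.0], [0.0, 0.0, -1.0]]
force: [0.3, 0.7, -0.5]
opening: 17.4
finger_force: 78.2
```

>>> {"method": "carry_out", "body": {
  "rows": [
    {"dp":[-0.42,0.28,-0.09],"roll":-9.6,"grip":10},
    {"dp":[-0.45,0.2,-0.09],"roll":-9.7,"grip":10},
    {"dp":[-0.49,0.12,-0.09],"roll":-9.6,"grip":10},
    {"dp":[-0.42,0.04,-0.02],"roll":-10.1,"grip":10},
    {"dp":[-0.43,-0.03,-0.03],"roll":-10.2,"grip":10}
  ]
}}

```text
time_s: 43.72
tool_pos: [502.6, 7.2, 166.6]
eef_rot: [[-0.432, 0.902, 0.0], [0.902, 0.432, -0.0], [-0.0, 0.0, -1.0]]
force: [0.5, 0.0, -0.7]
opening: 17.1
finger_force: 78.2
```

>>> {"method": "carry_out", "body": {
  "rows": [
    {"dp":[-0.41,-0.1,-0.02],"roll":-10.1,"grip":10},
    {"dp":[-0.39,-0.18,-0.02],"roll":-10.1,"grip":10},
    {"dp":[-0.35,-0.24,-0.02],"roll":-10.2,"grip":10},
    {"dp":[-0.3,-0.3,-0.03],"roll":-10.1,"grip":10},
    {"dp":[-0.25,-0.34,-0.02],"roll":-10.1,"grip":10}
  ]
}}

```text
time_s: 44.35
tool_pos: [523.2, -96.8, 172.1]
eef_rot: [[-0.971, 0.238, 0.0], [0.238, 0.971, -0.0], [-0.0, -0.0, -1.0]]
force: [0.2, -0.1, -0.7]
opening: 17.0
finger_force: 78.2
```

>>> {"method": "carry_out", "body": {
  "rows": [
    {"dp":[-0.18,-0.39,-0.02],"roll":-10.2,"grip":10},
    {"dp":[-0.11,-0.41,-0.02],"roll":-10.1,"grip":10},
    {"dp":[0,0,0.45],"roll":0,"grip":10},
    {"dp":[0,0,0.45],"roll":0,"grip":10},
    {"dp":[0,0,0],"roll":0,"grip":10}
  ]
}}

```text
time_s: 44.98
tool_pos: [530.6, -137.8, 127.8]
eef_rot: [[-0.994, -0.108, -0.003], [-0.108, 0.994, 0.001], [0.003, 0.002, -1.0]]
force: [-0.4, 0.2, -0.4]
opening: 17.4
finger_force: 78.2
```

```bash
python3 - <<'E'
from h import *
st();save('wrist','w10')
im=cv2.imread('pics/w10.png');cv2.imwrite('pics/w10c.png',cv2.resize(im[60:345,130:510],(800,600)))
g=cv2.imread('pics/w10.png',0); c=g[130:190,314:320].mean(1); print('junction row',131+np.argmax(np.diff(c)))
E
```

```text
t 44.98 p [ 530.6 -137.8  127.8] yaw -173.82 F [-0.4  0.2 -0.4] open 17.4 ff 78.2
junction row 169
```

View pics/w10c.png

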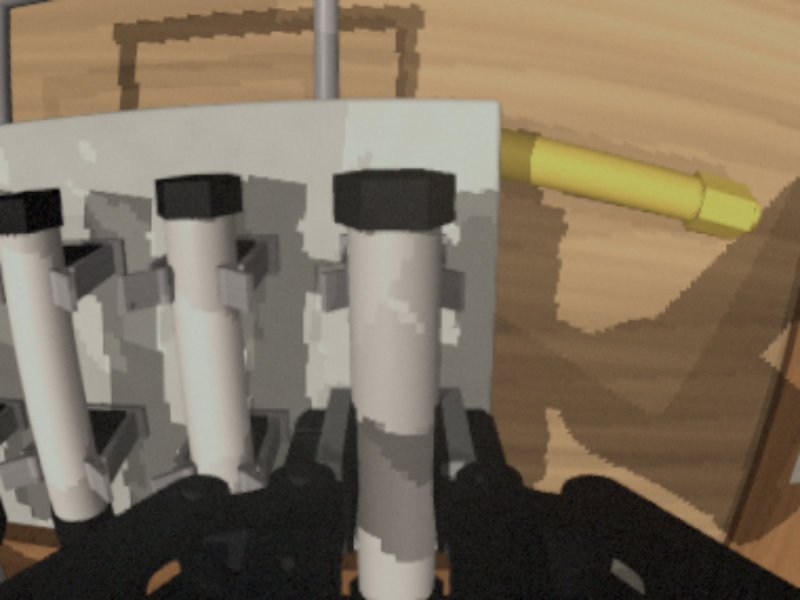

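B and C are seated, and D's axis (395) is over the last clip (393). I'll press it with a 2 mm shift.

>>> {"method": "carry_out", "body": {
  "rows": [
    {"dp":[-0.04,0,0.1],"roll":0,"grip":10},
    {"dp":[0,0,0.3],"roll":0,"grip":10},
    {"dp":[0,0,0.2],"roll":0,"grip":10},
    {"dp":[0,0,0.08],"roll":0,"grip":10},
    {"dp":[0,0,0],"roll":0,"grip":10}
  ]
}}

```text
time_s: 45.65
tool_pos: [533.6, -137.8, 94.2]
eef_rot: [[-0.994, -0.108, 0.001], [-0.108, 0.994, 0.0], [-0.001, 0.0, -1.0]]
force: [3.4, -0.4, -3.8]
opening: 16.8
finger_force: 78.7
```

>>> {"method": "carry_out", "body": {
  "rows": [
    {"dp":[0,0,0.06],"roll":0,"grip":10},
    {"dp":[0,0,0.06],"roll":0,"grip":10},
    {"dp":[0,0,0.06],"roll":0,"grip":10},
    {"dp":[0,0,0.06],"roll":0,"grip":10},
    {"dp":[0,0,0],"roll":0,"grip":10}
  ]
}}

```text
time_s: 46.28
tool_pos: [533.1, -137.9, 86.7]
eef_rot: [[-0.994, -0.108, 0.002], [-0.108, 0.994, -0.002], [-0.002, -0.002, -1.0]]
force: [-13.2, 5.5, 37.6]
opening: 17.2
finger_force: 83.6
```

>>> {"method": "carry_out", "body": {
  "rows": [
    {"dp":[0,0,-0.14],"roll":0,"grip":10},
    {"dp":[0,0,0],"roll":0,"grip":24},
    {"dp":[0,0,0],"roll":0,"grip":34},
    {"dp":[0,0,0],"roll":0,"grip":34},
    {"dp":[0,0,-0.5],"roll":0,"grip":34}
  ]
}}

```text
time_s: 46.9
tool_pos: [532.5, -137.5, 113.5]
eef_rot: [[-0.994, -0.108, -0.004], [-0.108, 0.994, 0.002], [0.003, 0.002, -1.0]]
force: [1.1, -0.7, 1.0]
opening: 34.0
finger_force: 0.0
```

```bash
python3 - <<'E'
from h import *
st()
s=sensors.get_state()['tool_pos']
plan([((s[0],s[1],175),186.2,34,40),((535,-222,256),186.3,60,40)])
E
```

```text
t 46.9 p [ 532.5 -137.5  113.5] yaw -173.82 F [ 1.1 -0.7  1. ] open 34.0 ff 0.0
[{"dp":[0,0,-0.62],"roll":0,"grip":34},{"dp":[0,0,-0.61],"roll":0,"grip":34},{"dp":[0.04,-0.56,-0.54],"roll":0,"grip":60},{"dp":[0.05,-0.56,-0.54],"roll":-0.1,"grip":60},{"dp":[0.04,-0.56,-0.54],"roll":0,"grip":60}]
end [ 535.2 -221.8  256. ] -173.7
```

>>> {"method": "carry_out", "body": {
  "rows": [
    {"dp":[0,0,-0.62],"roll":0,"grip":34},
    {"dp":[0,0,-0.61],"roll":0,"grip":34},
    {"dp":[0.04,-0.56,-0.54],"roll":0,"grip":80},
    {"dp":[0.05,-0.56,-0.54],"roll":0,"grip":80},
    {"dp":[0.04,-0.56,-0.54],"roll":0,"grip":80}
  ]
}}

```text
time_s: 47.52
tool_pos: [535.8, -222.9, 258.0]
eef_rot: [[-0.994, -0.108, -0.0], [-0.108, 0.994, 0.0], [0.0, 0.0, -1.0]]
force: [0.4, -0.1, 0.8]
opening: 80.2
finger_force: 0.0
```

>>> {"method": "carry_out", "body": {
  "rows": [
    {"dp":[0,0,0],"roll":0,"grip":80},
    {"dp":[0,0,0],"roll":0,"grip":80},
    {"dp":[0,0,0],"roll":0,"grip":80},
    {"dp":[0,0,0],"roll":0,"grip":80},
    {"dp":[0,0,0],"roll":0,"grip":80}
  ]
}}

```text
time_s: 48.15
tool_pos: [535.9, -221.8, 257.1]
eef_rot: [[-0.994, -0.108, -0.0], [-0.108, 0.994, 0.0], [0.0, 0.0, -1.0]]
force: [0.6, -0.4, 0.0]
opening: 80.2
finger_force: 0.0
```

```bash
python3 - <<'E'
from h import *
st();save('wrist','w11')
im=cv2.imread('pics/w11.png');cv2.imwrite('pics/w11c.png',cv2.resize(im[60:345,130:510],(800,600)))
E
```

```text
t 48.15 p [ 535.9 -221.8  257.1] yaw -173.79 F [ 0.6 -0.4  0. ] open 80.2 ff 0.0
```

View pics/w11c.png

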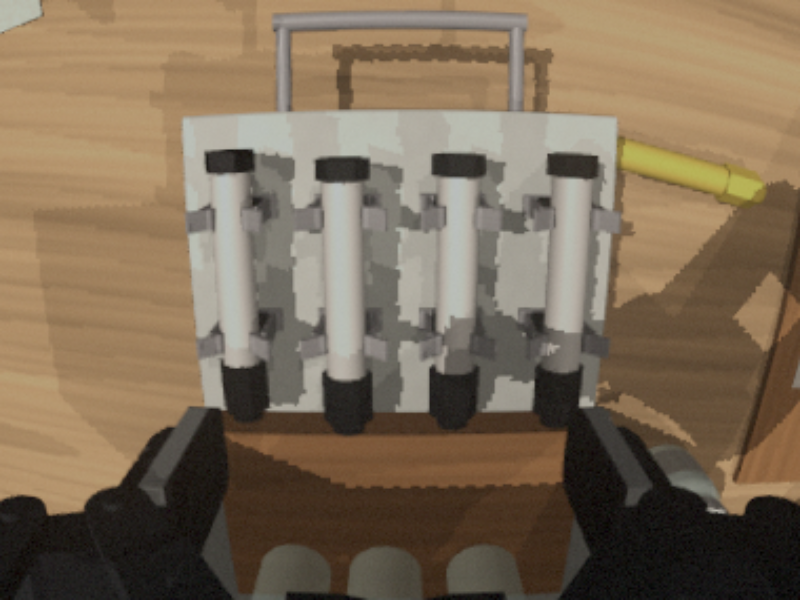

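All four markers are seated, caps towards the hinge: barrels A (232,172)-(243,366), C (343,180)-(347,374), B (459,176)-(454,370), D (572,178)-(559,367). I'll do a numerical check against the rests and plan the grip on the bar.

```bash
python3 - <<'E'
from h import *
n=np.array([-.9943,-.1075]);c=np.array([540.5,-218.2])
f=lambda u,v,z:((ray('wrist',u/2.105+130,v/2.105+60,z)[:2]-c)@n).round(1)
for nm,a,b in(('A',(232,173),(243,366)),('C',(343,180),(347,374)),('B',(459,176),(454,370)),('D',(572,178),(559,367))):
    for z in(100,106): p,q=f(*a,z),f(*b,z);print(nm,z,p,q,'mid',(p+q)/2,'L',p-q)
print('rests z80',(f(344,211,80)+f(345,329,80))/2,'z86',(f(344,211,86)+f(345,329,86))/2)
st()
# bar: mid(413,-231.7) ; approach from +? at yaw 96.3
plan([((413,-231.7,200),96.3,50,40),((413,-231.7,46),96.3,50,35)])
E
```

```text
A 100 51.4 -46.0 mid 2.6999999999999993 L 97.4
A 106 52.0 -43.5 mid 4.25 L 95.5
C 100 47.0 -49.8 mid -1.3999999999999986 L 96.8
C 106 47.7 -47.2 mid 0.25 L 94.9
B 100 48.9 -47.6 mid 0.6499999999999986 L 96.5
B 106 49.6 -45.1 mid 2.25 L 94.7
D 100 49.3 -46.6 mid 1.3499999999999979 L 95.9
D 106 49.9 -44.1 mid 2.8999999999999986 L 94.0
rests z80 -1.799999999999999 z86 -0.25
t 48.2 p [ 535.9 -221.9  257.2] yaw -173.8 F [-0.3 -0.6 -0.1] open 79.9 ff 0.0
[{"dp":[0.27,0.01,0.13],"roll":10,"grip":50},{"dp":[0.27,-0.04,0.12],"roll":10,"grip":50},{"dp":[0.26,-0.09,0.13],"roll":10,"grip":50},{"dp":[0.25,-0.13,0.13],"roll":10,"grip":50},{"dp":[0.21,-0.17,0.13],"roll":9.9,"grip":50}]
[{"dp":[0.18,-0.2,0.12],"roll":10,"grip":50},{"dp":[0.15,-0.24,0.13],"roll":10,"grip":50},{"dp":[0.1,-0.25,0.13],"roll":10,"grip":50},{"dp":[0.05,-0.27,0.12],"roll":10,"grip":50},{"dp":[0,0,0.62],"roll":0,"grip":50}]
[{"dp":[0,0,0.61],"roll":0,"grip":50},{"dp":[0,0,0.62],"roll":0,"grip":50},{"dp":[0,0,0.62],"roll":0,"grip":50},{"dp":[0,0,0.61],"roll":0,"grip":50},{"dp":[0,0,0],"roll":0,"grip":50}]
end [ 413.  -231.8   46.2] -263.7
```

>>> {"method": "carry_out", "body": {
  "rows": [
    {"dp":[0.27,0.01,0.13],"roll":10,"grip":36},
    {"dp":[0.27,-0.04,0.12],"roll":10,"grip":36},
    {"dp":[0.26,-0.09,0.13],"roll":10,"grip":36},
    {"dp":[0.25,-0.13,0.13],"roll":10,"grip":36},
    {"dp":[0.21,-0.17,0.13],"roll":9.9,"grip":36}
  ],
  "force": 40
}}

```text
time_s: 48.82
tool_pos: [467.2, -227.5, 225.2]
eef_rot: [[-0.719, 0.695, 0.0], [0.695, 0.719, -0.0], [-0.0, -0.0, -1.0]]
force: [-0.2, 1.3, 0.2]
opening: 35.9
finger_force: 0.0
```

>>> {"method": "carry_out", "body": {
  "rows": [
    {"dp":[0.18,-0.2,0.12],"roll":10,"grip":36},
    {"dp":[0.15,-0.24,0.13],"roll":10,"grip":36},
    {"dp":[0.1,-0.25,0.13],"roll":10,"grip":36},
    {"dp":[0.05,-0.27,0.12],"roll":10,"grip":36},
    {"dp":[0,0,0.62],"roll":0,"grip":36}
  ]
}}

```text
time_s: 49.45
tool_pos: [413.1, -232.7, 170.2]
eef_rot: [[-0.107, 0.994, 0.003], [0.994, 0.107, -0.003], [-0.003, 0.003, -1.0]]
force: [0.4, 0.4, -1.2]
opening: 36.1
finger_force: 0.0
```

>>> {"method": "carry_out", "body": {
  "rows": [
    {"dp":[0,0,0.61],"roll":0,"grip":36},
    {"dp":[0,0,0.5],"roll":0,"grip":36},
    {"dp":[0,0,0],"roll":0,"grip":36},
    {"dp":[0,0,0],"roll":0,"grip":36},
    {"dp":[0,0,0],"roll":0,"grip":36}
  ]
}}

```text
time_s: 50.08
tool_pos: [413.4, -232.4, 114.8]
eef_rot: [[-0.11, 0.994, 0.002], [0.994, 0.11, -0.001], [-0.002, 0.001, -1.0]]
force: [-0.0, 0.3, 0.2]
opening: 35.6
finger_force: 0.0
```

>>> {"method": "carry_out", "body": {
  "rows": [
    {"dp":[0,0,0.4],"roll":0,"grip":36},
    {"dp":[0,0,0.4],"roll":0,"grip":36},
    {"dp":[0,0,0.5],"roll":0,"grip":36},
    {"dp":[0,0,0],"roll":0,"grip":36},
    {"dp":[0,0,0],"roll":0,"grip":36}
  ]
}}

```text
time_s: 50.7
tool_pos: [413.5, -232.5, 49.9]
eef_rot: [[-0.11, 0.994, 0.001], [0.994, 0.11, -0.001], [-0.001, 0.001, -1.0]]
force: [-0.5, -0.3, 0.2]
opening: 35.9
finger_force: 0.0
```

>>> {"method": "carry_out", "body": {
  "rows": [
    {"dp":[0,0,0],"roll":0,"grip":3},
    {"dp":[0,0,0],"roll":0,"grip":3},
    {"dp":[0,0,0],"roll":0,"grip":3},
    {"dp":[0,0,0],"roll":0,"grip":3},
    {"dp":[0,0,0],"roll":0,"grip":3}
  ]
}}

```text
time_s: 51.32
tool_pos: [414.8, -232.3, 49.9]
eef_rot: [[-0.109, 0.994, 0.005], [0.994, 0.109, -0.002], [-0.002, 0.005, -1.0]]
force: [8.6, 4.3, 2.0]
opening: 8.2
finger_force: 39.0
```

```bash
python3 - <<'E'
from h import *
n=np.array([-.9941,-.1087]);b=np.array([415.0,-232.3]);hp=b-225*n
W=[((*(hp+n*225*np.sin(a)),50+225*np.cos(a)),96.3,3) for a in np.radians(np.linspace(90,0,26))[1:]]
print(hp);plan(W,start=((413.4,-232.4,49.9),96.3))
E
```

```text
[ 638.6725 -207.8425]
[{"dp":[0,0.04,-0.28],"roll":0,"grip":3},{"dp":[0,0.03,-0.29],"roll":0,"grip":3},{"dp":[0,0.04,-0.28],"roll":0,"grip":3},{"dp":[0,0.06,-0.27],"roll":0,"grip":3},{"dp":[0,0.08,-0.27],"roll":0,"grip":3}]
[{"dp":[0,0.1,-0.27],"roll":0,"grip":3},{"dp":[0,0.11,-0.26],"roll":0,"grip":3},{"dp":[0,0.13,-0.25],"roll":0,"grip":3},{"dp":[0,0.14,-0.24],"roll":0,"grip":3},{"dp":[0,0.16,-0.24],"roll":0,"grip":3}]
[{"dp":[0,0.17,-0.22],"roll":0,"grip":3},{"dp":[0,0.19,-0.21],"roll":0,"grip":3},{"dp":[0,0.2,-0.2],"roll":0,"grip":3},{"dp":[0,0.21,-0.19],"roll":0,"grip":3},{"dp":[0,0.23,-0.17],"roll":0,"grip":3}]
[{"dp":[0,0.23,-0.16],"roll":0,"grip":3},{"dp":[0,0.24,-0.15],"roll":0,"grip":3},{"dp":[0,0.26,-0.12],"roll":0,"grip":3},{"dp":[0,0.26,-0.12],"roll":0,"grip":3},{"dp":[0,0.26,-0.09],"roll":0,"grip":3}]
[{"dp":[-0.01,0.27,-0.08],"roll":0,"grip":3},{"dp":[0,0.28,-0.06],"roll":0,"grip":3},{"dp":[0,0.28,-0.05],"roll":0,"grip":3},{"dp":[0,0.28,-0.02],"roll":0,"grip":3},{"dp":[0,0.28,-0.01],"roll":0,"grip":3}]
end [ 638.6 -208.   274.9] 96.3
```

>>> {"method": "carry_out", "body": {
  "rows": [
    {"dp":[0,0.04,-0.28],"roll":0,"grip":3},
    {"dp":[0,0.03,-0.29],"roll":0,"grip":3},
    {"dp":[0,0.04,-0.28],"roll":0,"grip":3},
    {"dp":[0,0.06,-0.27],"roll":0,"grip":3},
    {"dp":[0,0.08,-0.27],"roll":0,"grip":3}
  ]
}}

```text
time_s: 51.95
tool_pos: [425.1, -231.1, 118.5]
eef_rot: [[-0.11, 0.994, -0.001], [0.994, 0.11, -0.001], [-0.001, -0.001, -1.0]]
force: [-0.3, -4.8, -8.5]
opening: 8.1
finger_force: 38.8
```

Lifting well: 8.5 N, and small lateral forces.

>>> {"method": "carry_out", "body": {
  "rows": [
    {"dp":[0,0.1,-0.27],"roll":0,"grip":3},
    {"dp":[0,0.11,-0.26],"roll":0,"grip":3},
    {"dp":[0,0.13,-0.25],"roll":0,"grip":3},
    {"dp":[0,0.14,-0.24],"roll":0,"grip":3},
    {"dp":[0,0.16,-0.24],"roll":0,"grip":3}
  ]
}}

```text
time_s: 52.58
tool_pos: [455.2, -227.7, 181.5]
eef_rot: [[-0.109, 0.994, -0.006], [0.994, 0.109, -0.001], [-0.0, -0.006, -1.0]]
force: [-8.6, -5.6, -2.3]
opening: 8.0
finger_force: 38.9
```

>>> {"method": "carry_out", "body": {
  "rows": [
    {"dp":[0,0.17,-0.22],"roll":0,"grip":3},
    {"dp":[0,0.19,-0.21],"roll":0,"grip":3},
    {"dp":[0,0.2,-0.2],"roll":0,"grip":3},
    {"dp":[0,0.21,-0.19],"roll":0,"grip":3},
    {"dp":[0,0.23,-0.17],"roll":0,"grip":3}
  ]
}}

```text
time_s: 53.2
tool_pos: [503.5, -222.5, 233.2]
eef_rot: [[-0.108, 0.994, -0.008], [0.994, 0.108, -0.003], [-0.002, -0.008, -1.0]]
force: [-22.1, -2.1, 17.9]
opening: 8.2
finger_force: 39.9
```

>>> {"method": "carry_out", "body": {
  "rows": [
    {"dp":[0,0.23,-0.16],"roll":0,"grip":3},
    {"dp":[0,0.24,-0.15],"roll":0,"grip":3},
    {"dp":[0,0.26,-0.12],"roll":0,"grip":3},
    {"dp":[0,0.26,-0.12],"roll":0,"grip":3},
    {"dp":[0,0.26,-0.09],"roll":0,"grip":3}
  ]
}}

```text
time_s: 53.82
tool_pos: [568.0, -215.4, 266.1]
eef_rot: [[-0.108, 0.994, -0.0], [0.994, 0.108, -0.003], [-0.003, -0.001, -1.0]]
force: [-10.5, -1.6, 14.6]
opening: 8.0
finger_force: 41.7
```

>>> {"method": "carry_out", "body": {
  "rows": [
    {"dp":[-0.01,0.27,-0.08],"roll":0,"grip":3},
    {"dp":[0,0.28,-0.06],"roll":0,"grip":3},
    {"dp":[0,0.28,-0.05],"roll":0,"grip":3},
    {"dp":[0,0.28,-0.02],"roll":0,"grip":3},
    {"dp":[0,0.2,0],"roll":0,"grip":3}
  ]
}}

```text
time_s: 54.45
tool_pos: [634.1, -208.1, 276.3]
eef_rot: [[-0.109, 0.994, 0.002], [0.994, 0.109, -0.002], [-0.002, 0.002, -1.0]]
force: [-6.0, 1.3, 13.3]
opening: 8.0
finger_force: 42.8
```

>>> {"method": "carry_out", "body": {
  "rows": [
    {"dp":[0,0.08,0],"roll":0,"grip":3},
    {"dp":[0,0,0],"roll":0,"grip":3},
    {"dp":[0,0,0],"roll":0,"grip":3},
    {"dp":[0,0,0],"roll":0,"grip":3},
    {"dp":[0,0,0],"roll":0,"grip":3}
  ]
}}

```text
time_s: 55.08
tool_pos: [638.5, -207.6, 276.0]
eef_rot: [[-0.11, 0.994, 0.004], [0.994, 0.11, -0.002], [-0.002, 0.004, -1.0]]
force: [-0.8, 1.1, 8.3]
opening: 8.2
finger_force: 42.8
```

Not at the stop yet, so I'll push on gently.

>>> {"method": "carry_out", "body": {
  "rows": [
    {"dp":[0,0.06,0],"roll":0,"grip":3},
    {"dp":[0,0.06,0],"roll":0,"grip":3},
    {"dp":[0,0,0],"roll":0,"grip":3},
    {"dp":[0,0,0],"roll":0,"grip":3},
    {"dp":[0,0,0],"roll":0,"grip":3}
  ]
}}

```text
time_s: 55.7
tool_pos: [638.9, -207.6, 275.9]
eef_rot: [[-0.106, 0.994, -0.011], [0.994, 0.106, -0.001], [0.0, -0.011, -1.0]]
force: [-31.8, 0.5, 14.4]
opening: 7.9
finger_force: 43.8
```

>>> {"method": "carry_out", "body": {
  "rows": [
    {"dp":[0,-0.02,0],"roll":0,"grip":20},
    {"dp":[0,-0.08,0],"roll":0,"grip":40},
    {"dp":[0,0,0],"roll":0,"grip":40},
    {"dp":[0,0,0],"roll":0,"grip":40},
    {"dp":[0,0,-0.4],"roll":0,"grip":40}
  ]
}}

```text
time_s: 56.32
tool_pos: [639.0, -207.4, 291.9]
eef_rot: [[-0.11, 0.994, -0.003], [0.994, 0.11, 0.002], [0.002, -0.003, -1.0]]
force: [0.3, -0.2, -1.0]
opening: 40.4
finger_force: 0.0
```

>>> {"method": "carry_out", "body": {
  "rows": [
    {"dp":[0,0,-0.7],"roll":0,"grip":40},
    {"dp":[0,0,-0.7],"roll":0,"grip":40},
    {"dp":[0,0,0],"roll":0,"grip":40},
    {"dp":[0,0,0],"roll":0,"grip":40},
    {"dp":[0,0,0],"roll":0,"grip":40}
  ]
}}

```text
time_s: 56.95
tool_pos: [639.1, -207.6, 361.9]
eef_rot: [[-0.11, 0.994, -0.002], [0.994, 0.11, 0.001], [0.001, -0.002, -1.0]]
force: [0.1, -0.2, -0.3]
opening: 39.7
finger_force: 0.0
```

```bash
python3 - <<'E'
from h import *
st();save('wrist','w12');im=cv2.imread('pics/w12.png')
g=cv2.cvtColor(im,cv2.COLOR_BGR2GRAY)
# bar columns along a row across the bar; compare with w1 (bar at col ~316, TCP x 620)
for n in('w1','w12'):
    g=cv2.imread(f'pics/{n}.png',0);print(n,g[180:185,296:366:2].mean(0).astype(int).tolist())
save('top','t9');save('scene','s9')
for c in('top','scene','wrist'):
    for t in('marker0','flap_bar'):
        print(c,t,[(round(d['confidence'],2),np.round(w(c,d['location'])).tolist()) for d in nets.spot_in(c,t)])
E
```

```text
t 56.95 p [ 639.1 -207.6  361.9] yaw 96.29 F [ 0.1 -0.2 -0.3] open 39.7 ff 0.0
w1 [115, 115, 113, 113, 114, 108, 89, 96, 112, 130, 117, 110, 94, 78, 90, 88, 68, 58, 57, 54, 54, 47, 51, 49, 51, 51, 51, 51, 54, 64, 155, 156, 156, 156, 156]
w12 [106, 109, 113, 117, 110, 108, 105, 95, 75, 111, 126, 114, 106, 91, 58, 49, 54, 53, 126, 155, 155, 155, 154, 155, 155, 155, 155, 154, 155, 154, 155, 156, 154, 153, 153]
top marker0 [(0.7, [200.0, 337.0, 21.0])]
top flap_bar [(0.56, [627.0, -113.0, 191.0])]
scene marker0 [(0.95, [203.0, 343.0, 18.0]), (0.73, [474.0, -41.0, 16.0])]
scene flap_bar [(0.63, [628.0, -129.0, 210.0])]
wrist marker0 [(0.7, [474.0, -54.0, 21.0])]
wrist flap_bar [(0.63, [639.0, -188.0, 286.0])]
```

```bash
python3 -c "
from workcell import ticket
print(ticket.sign_off())"
```

```text
the job is handed in; nothing more can be done
None
```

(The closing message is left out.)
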